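# Fit the axle to the greased roller and set it in the stand

### The job

Pick up the axle by its red handle, thread it through the greased white roller lying in the blue cradle, and push it home gently (never with more than about 15 N) against the cradle's sprung end stop until the collar has pressed the orange seal fully flush into the roller. Then lift the roller on the axle and lay it in the green stand, the axle resting in both notches with the roller hanging free between them, and let go. Keep the gripper off the greased roller and leave the other things on the bench alone.

Things in the scene. Friction and masses are not known exactly. Their poses are not given: they have to be found in the camera images.
- axle: Steel axle, 0.14 kg. Origin on its centreline at the collar's front face, x to the nose. Rod 12 mm diameter, x = -36 to 76 mm, then a cone narrowing to 5 mm at x = 84. Dark collar 24 mm diameter, x = -6 to 0. Red handle block 45 long (x = -81 to -36), 18 wide (y), 24 tall (z). Starts lying level on handle and collar, centreline 12 mm up, nose to the robot's left (+y) within 0.3 rad
- axle_grip (a point): centre of the red handle, on the axle's centreline, x = -58.5 mm in the axle's frame
- axle_mid (a point): point of the axle's centreline where the middle of the roller belongs, 23 mm ahead of the collar face towards the nose
- roller: White plastic roller, 64 mm over its flanges, 44 mm wide, 15 mm through bore, about 0.2 kg, lying in the cradle with the bore level. Origin at its centre, x along the bore: x = -22 mm is the front (seal) face where the axle enters, +x is the way to push. It slides along the cradle at 1 to 4 N. Freshly greased: the gripper must not touch it
- seal (a joint): orange seal ring (29 mm outside, 18 mm inside diameter) in the roller's front face, around the bore. 0 = standing 6.5 mm proud, 0.006 = pressed fully flush (0.5 mm proud). It takes 5 to 8 N to press in and stays where it is left; the collar bears on it all round
- cradle: Blue V rails on a fixed dark base 150 x 100 mm. Origin on the bench under the bore axis; x runs along the rails in the pushing direction, to the robot's left (+y) within 0.2 rad. Rails x = -34 to 62 mm, tops 48 mm up
- cradle_axis (a point): Point on the roller's bore axis, 62 mm above the cradle's origin. Behind the roller (+x) stands a yellow end stop with two rubber pads 34 mm apart, tops 71 mm up, open at the top; the nose passes between them. Its setting is not measured: 3 to 43 mm behind the roller at the start. Pushed by the roller it gives about 1 mm per 5 N for 5 mm, then is solid
- stand: green fixed stand, base 115 x 90 x 12 mm. Origin at the centre of its underside; x runs along the line of the axle, +x to the robot's left (+y) within 0.2 rad. Two uprights 8 mm thick at x = -39 and +39 mm, each with a 90 degree V notch open at the top (about 38 mm wide at its mouth, top of the arms about 86 mm above the bench)
- stand_seat (a point): middle of the line on which the axle's centreline rests in the notches, 75 mm above the bench. With the axle laid in well, point axle_mid is within 8 mm of this point: collar and roller hang between the uprights, the handle outside an upright (either end will do; -x is nearest to hand)
- spray_can: Bystander: blue-banded metal spray can, 52 mm diameter, 150 mm tall; origin at the centre of its foot
- screw_jar: Bystander: amber jar with yellow cap, 60 mm diameter, 75 mm tall; origin at the centre of its foot
- spare_roller: Bystander: grey spare roller standing on one flange, 64 mm diameter, 44 mm tall; origin at the centre of its underside
- battery: Bystander: black and red tool battery, 75 x 50 x 54 mm; origin at the centre of its underside
- wrench: Bystander: wrench 170 mm long lying flat; origin at its underside
- socket: Bystander: steel socket, 28 mm diameter, 40 mm tall, standing; origin at the centre of its foot
- screwdriver: Bystander: yellow screwdriver 190 mm long lying flat; origin at its underside
Things that resemble listed ones, but are neither listed nor needed, are in the scene too. Several things look just like the stand: the one meant starts farthest to the robot's right. There is more than one size of the cradle; the job needs the smaller.

How it is judged:
By the outcome, as a careful person would: the job done as asked, in the order asked, and still so for the second after the job is handed in, with the robot touching nothing.
It also fails if it takes over 72 s, if anything falls off the work surface, if the arm or the gripper's body presses on something with over 40 N, if the wrist force passes 120 N, or if a joint passes its speed limit or range.

### The arm

A 7-joint arm with a two-finger parallel gripper is mounted at the origin on the work surface. World frame = base frame: x ahead of the robot, y to its left, z up, the work surface at z = 0. Lengths are in m, angles in degrees, forces in N, time in s.
With the tool pointing down it reaches from about 0.4 to 0.875 m from the base axis. Payload 6.5 kg.
Tool frame: the origin (TCP) lies on the centre line of the jaws, within the pads' length; the fingertips stand 14 mm ahead of it and the grasp point (between the pads) lies 5 mm behind it (env.finger_overhang is the distance from the TCP to the fingertips, in m); z points along the fingers, y is the direction in which the jaws open and shut (so a half turn about z gives the same grasp; the last joint's range is limited). The gripper opens to 85 mm and grips with 20 to 120 N. Pads are 22 mm wide; open, the fingers measure 114 mm over their backs; the gripper's body (76 mm by 85 mm) begins 54 mm behind the grasp point. The pads swing forward as they close: fully open they stand 13 mm farther back than shut.
Start: joints at [-69.167, 30.733, -0.252, 88.115, 0.149, 61.152, -4.079], TCP at [0.271, 0.591, 0.245] pointing down, gripper open.
Joint ranges: [-154.64, 154.64], [-21.42, 123.67], [-72.66, 72.17], [13.99, 137.28], [-74.86, 254.86], [10.95, 109.41], [-158.01, 158.01]. Speed limits (degrees/s): [136.94, 136.94, 180, 180, 180, 180, 180].

### API

Orientations are given as a 3x3 rotation matrix whose columns are the frame's x, y, z axes.
In Python, from rig import status, snapshot, env, recognise, spot_point gives the robot as it stands.
- The arm moves only by the tool apply_moves, never from a script. Its argument "plan" is a list of rows, each a list of 5 numbers: the shift along the tool's x, y, z in m, then the turn about the tool's z in units of 6 degrees (1.0 is 6 degrees), then the closure in counts, from 0 (fully open) to 255 (shut). In form: [[dx, dy, dz, spin, grip], ...]. A call has 1 to 8 rows; each row shifts and turns the commanded pose from where the row before left it, along the tool's axes as they then stand; what a row does not reach is not made up. A row lasts 1/8 s, in which the tool goes at most 62.5 mm and 10.7 degrees, less where a joint would pass 70% of its speed; a pose out of reach is approached as far as the arm can. A call with a gripper value outside its range is refused whole. The fingers move at their own pace and stop on an object; the grip force is fixed at half the most. Time passes only in rows, so rows that do not move let the fingers close. It gives the time, the measured TCP pose, the force and the opening at its end, in the units of the state.
- status.observe(): the state, without advancing time (a new reading comes with each control period).
- snapshot(name): name is "scene" or "top" or "wrist"; returns a dict with "image" (384x512x3 uint8, red, green, blue), "mtx" (3x3 intrinsics, pixels), "T" (4x4, takes a point from camera to world coordinates). Camera axes: x right, y up, looking along -z (the intrinsics and any distortion apply to the point x, -y, -z); pixel columns grow to the right and rows downward; lengths in m; the calibration is good to about 2 mm. A picture is of the moment at which its call begins. There is no depth.
- env.job_done(): hands the job in, once; it reports no verdict.
Trained networks look in a picture, given as the dict that the camera call returned (one of the last four; its "shot" number tells which), for a name from the list of things; names that differ only in an ending like _2 or _b are one class to them, and where a whole thing is asked for, a point or a joint stands for the part that bears it (a point fixed in the world has none). Each returns a list of dicts, best first, with "score" (0 to 1); they miss things now and then, are a little off and sometimes report something else, mostly with a low value. They report only what shows in the picture. A call takes as long as a camera call. They do not tell look-alikes from the thing itself.
- recognise(picture, name): "location" ([column, row] in pixels, amid what is visible of it).
- spot_point(picture, name): "location" ([column, row] in pixels: a listed point, or the origin of a listed thing).
The state is a dict: "time_s": time; "joint_pos": joint angles; "joint_velocities": joint speeds; "joint_torque": joint torques, N m; "eef_pos": TCP position; "orientation": TCP orientation; "contact_force": force on the tool from outside, world axes, zero at the start; "ft_torque": the same for the moment, N m; "gripper_width": finger opening in m.
Only numpy, scipy, OpenCV 4.12 (cv2) and the standard library are available. Lean on these libraries where they do the work, as an engineer would, in place of code of your own. Each camera call takes 0.05 s, during which the arm holds its last target.

## Working session

There is one attempt and no reset: what is moved stays moved. The work goes in short steps, Python scripts to look and compute and a tool call to move; the robot and the scene stay as the last step left them, time stands still between calls to the robot, and variables do not carry over. Pictures are saved under pics/ and viewed, and the job is handed in when it is done.

Besides the shell and the picture viewer there is one more tool, called after ">>>" as name([rows], argument=value, ...), one row to a line, values as JSON. apply_moves: Moves the arm, as the interface text tells. Its arguments: {"type":"object","properties":{"plan":{"type":"array","items":{"type":"array","items":{"type":"number"}}}},"required":["plan"]}

```bash
ls; mkdir -p pics
python3 - <<'E'
from rig import status, snapshot, env, recognise, spot_point
import cv2
s=status.observe(); print(s['time_s'],s['eef_pos'],s['contact_force'],s['gripper_width'],env.finger_overhang); print(s['orientation'])
for n in ['scene','top']:
    p=snapshot(n); cv2.imwrite(f'pics/{n}0.png',cv2.resize(p['image'][:,:,::-1],(800,600),interpolation=cv2.INTER_CUBIC)); print(n,p['mtx'],p['T'],[k for k in p])
    for t in ['axle','roller','cradle','stand']:
        print(t,[(list(map(int,d['location'])),round(d['score'],2)) for d in recognise(p,t)])
    for t in ['axle_grip','axle','cradle_axis','stand_seat','cradle','stand','roller']:
        print(t,'pt',[(list(map(int,d['location'])),round(d['score'],2)) for d in spot_point(p,t)])
E
```

```text
pics
0.0 [0.27061762 0.59033045 0.24444641] [-0.21611898 -0.1622147   0.03905847] 0.0855055066012281 0.014
[[-9.09096029e-01  4.16586214e-01 -5.79873452e-04]
 [ 4.16586597e-01  9.09094671e-01 -1.57689688e-03]
 [-1.29753634e-04 -1.67511820e-03 -9.99998589e-01]]
scene [[436.76774074   0.         258.94717963]
 [  0.         436.76774074 187.79298449]
 [  0.           0.           1.        ]] [[-0.16061254 -0.62838258  0.76114318  1.38409052]
 [ 0.98676312 -0.08471928  0.13827939  0.17285875]
 [-0.02240886  0.77327743  0.63367173  0.81545168]
 [ 0.          0.          0.          1.        ]] ['image', 'mtx', 'T', 'shot']
axle [([232, 250], 0.78), ([145, 262], 0.74), ([96, 218], 0.52)]
roller [([323, 203], 0.84)]
cradle [([331, 221], 0.7), ([431, 217], 0.66), ([372, 162], 0.19)]
stand [([190, 205], 0.84), ([307, 175], 0.62)]
axle_grip pt [([222, 245], 0.81)]
axle pt [([244, 254], 0.96)]
cradle_axis pt [([322, 202], 0.72), ([148, 270], 0.63), ([417, 188], 0.57)]
stand_seat pt [([304, 158], 0.87), ([105, 242], 0.66), ([191, 182], 0.65)]
cradle pt [([413, 217], 0.78), ([316, 216], 0.58)]
[... 318 characters left out ...]
0.07644482 -0.01291036  0.01826712]
 [ 0.00424444  0.22009754  0.97546863  1.23934138]
 [ 0.          0.          0.          1.        ]] ['image', 'mtx', 'T', 'shot']
axle [([272, 153], 0.65)]
roller [([206, 190], 0.85), ([271, 152], 0.18)]
cradle [([197, 196], 0.96), ([114, 199], 0.8)]
stand [([320, 201], 0.91), ([219, 253], 0.86)]
axle_grip pt [([291, 155], 0.62)]
axle pt [([269, 150], 0.7), ([268, 224], 0.45), ([207, 125], 0.44)]
cradle_axis pt [([116, 200], 0.61), ([205, 190], 0.59)]
stand_seat pt [([217, 244], 0.84), ([325, 197], 0.83)]
cradle pt [([127, 203], 0.8), ([209, 191], 0.77)]
stand pt [([221, 250], 0.95), ([322, 199], 0.88)]
roller pt [([209, 188], 0.52), ([289, 154], 0.18)]
```

View pics/scene0.png

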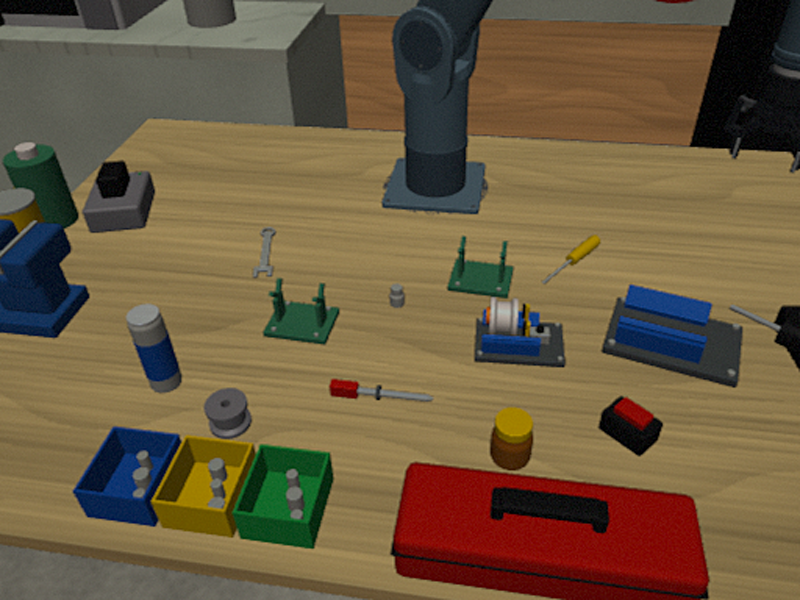

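View pics/top0.png

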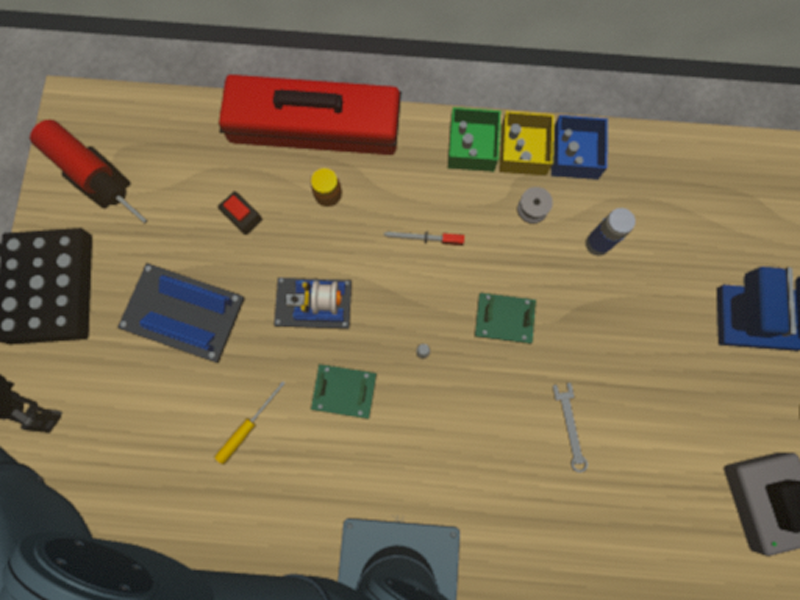

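```bash
cat > h.py <<'E'
import numpy as np, cv2
from rig import status, snapshot, env, recognise, spot_point
def proj(p,X):
    X=np.atleast_2d(np.array(X,float)); T=np.linalg.inv(p['T']); c=X@T[:3,:3].T+T[:3,3]
    c=c*[1,-1,-1]; q=c@np.array(p['mtx']).T; return q[:,:2]/q[:,2:]
def ray(p,uv):
    d=np.linalg.inv(p['mtx'])@[uv[0],uv[1],1.]; d=d*[1,-1,-1]; return p['T'][:3,3],p['T'][:3,:3]@d
def onz(p,uv,z):
    o,d=ray(p,uv); return o+d*(z-o[2])/d[2]
def tri(*pu):
    A=np.zeros((3,3));b=np.zeros(3)
    for p,u in pu:
        o,d=ray(p,u); d=d/np.linalg.norm(d); M=np.eye(3)-np.outer(d,d); A+=M;b+=M@o
    return np.linalg.solve(A,b)
def crop(p,c,w,h,name,f=None):
    im=p['image'][:,:,::-1]; x0=int(max(0,c[0]-w/2));y0=int(max(0,c[1]-h/2))
    k=im[y0:y0+h,x0:x0+w]; f=f or min(800/k.shape[1],600/k.shape[0])
    cv2.imwrite('pics/'+name+'.png',cv2.resize(k,None,fx=f,fy=f,interpolation=cv2.INTER_CUBIC)); print(name,'x0,y0,f',x0,y0,round(f,3))
E
python3 - <<'E'
from h import *
np.set_printoptions(precision=4,suppress=True)
t=snapshot('top')
print('axle grip',onz(t,(291,155),.012),onz(t,(453/800*512,239*.64),.024))
print('axle o',onz(t,(269,150),.012)); print('nose',onz(t,(386*.64,234*.64),.012))
print('cr',onz(t,(209,191),0),onz(t,(205,190),.062)); print('stand',onz(t,(322,199),0),onz(t,(325,197),.075))
for n,q in [('base',[(277,279),(351,279),(350,327),(275,327)]),('stand',[(480,294),(536,296),(531,342),(476,337)])]:
    print(n,[onz(t,np.array(c)*.64,.012)[:2].round(3) for c in q])
crop(t,(206,192),72,54,'crad'); crop(t,(322,202),72,54,'std');crop(t,(272,152),72,54,'axl')
E
```

```text
axle grip [ 0.6604 -0.0652  0.012 ] [ 0.663  -0.0606  0.024 ]
axle o [0.6716 0.006  0.012 ]
nose [0.6669 0.0761 0.012 ]
cr [0.5254 0.185  0.    ] [0.5145 0.189  0.062 ]
stand [ 0.5276 -0.1718  0.    ] [ 0.5184 -0.1689  0.075 ]
base [array([0.555, 0.287]), array([0.567, 0.139]), array([0.469, 0.131]), array([0.457, 0.279])]
stand [array([ 0.556, -0.122]), array([ 0.561, -0.234]), array([ 0.467, -0.227]), array([ 0.468, -0.119])]
crad x0,y0,f 170 165 11.111
std x0,y0,f 286 175 11.111
axl x0,y0,f 236 125 11.111
```

```bash
cd pics; python3 -c "
import cv2,numpy as np
a=[cv2.resize(cv2.imread(f+'.png'),(400,300)) for f in('crad','std','axl')]
cv2.imwrite('m1.png',np.vstack([np.hstack(a[:2]),np.hstack([a[2],a[2]*0])]))"
```

```text
(no output)
```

View pics/m1.png

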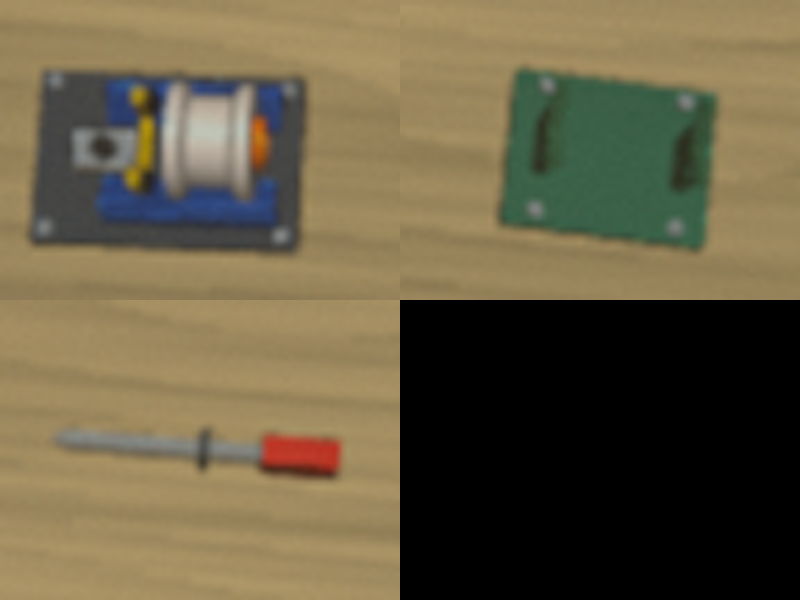

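```bash
cat >> h.py <<'E'
def plan(pos,a,g=0,n=None,vmax=.055,smax=9.5,pos0=None,a0=None):
    s=status.observe(); R=np.array(s['orientation']); p0=np.array(s['eef_pos']) if pos0 is None else np.array(pos0)
    A0=np.degrees(np.arctan2(R[1,0],R[0,0])) if a0 is None else a0
    da=(a-A0+180)%360-180; d=np.array(pos)-p0
    n=n or int(max(1,np.ceil(np.linalg.norm(d)/vmax),np.ceil(abs(da)/smax)))
    print('from',p0.round(4),'a',round(A0,2),'d',d.round(4),'da',round(da,2),'n',n)
    rows=[]
    for i in range(n):
        c=np.radians(A0+da*i/n); w=d/n
        rows.append([round(w[0]*np.cos(c)+w[1]*np.sin(c),4),round(w[0]*np.sin(c)-w[1]*np.cos(c),4),round(-w[2],4),round(-da/n/6,3),g])
    print(rows)
E
python3 - <<'E'
from h import *
plan([.62,-.03,.26],90)
E
```

```text
from [0.2709 0.5908 0.2453] a 155.37 d [ 0.3491 -0.6208  0.0147] da -65.37 n 13
[[np.float64(-0.0443), np.float64(-0.0322), np.float64(-0.0011), np.float64(0.838), 0], [np.float64(-0.047), np.float64(-0.0282), np.float64(-0.0011), np.float64(0.838), 0], [np.float64(-0.0493), np.float64(-0.024), np.float64(-0.0011), np.float64(0.838), 0], [np.float64(-0.0512), np.float64(-0.0196), np.float64(-0.0011), np.float64(0.838), 0], [np.float64(-0.0527), np.float64(-0.015), np.float64(-0.0011), np.float64(0.838), 0], [np.float64(-0.0538), np.float64(-0.0103), np.float64(-0.0011), np.float64(0.838), 0], [np.float64(-0.0545), np.float64(-0.0056), np.float64(-0.0011), np.float64(0.838), 0], [np.float64(-0.0548), np.float64(-0.0008), np.float64(-0.0011), np.float64(0.838), 0], [np.float64(-0.0546), np.float64(0.004), np.float64(-0.0011), np.float64(0.838), 0], [np.float64(-0.0541), np.float64(0.0088), np.float64(-0.0011), np.float64(0.838), 0], [np.float64(-0.0531), np.float64(0.0135), np.float64(-0.0011), np.float64(0.838), 0], [np.float64(-0.0517), np.float64(0.0181), np.float64(-0.0011), np.float64(0.838), 0], [np.float64(-0.0499), np.float64(0.0226), np.float64(-0.0011), np.float64(0.838), 0]]
```

>>> apply_moves([
  [-0.044,-0.032,-0.001,0.84,0],
  [-0.047,-0.028,-0.001,0.84,0],
  [-0.049,-0.024,-0.001,0.84,0],
  [-0.051,-0.02,-0.001,0.84,0],
  [-0.053,-0.015,-0.001,0.84,0],
  [-0.054,-0.01,-0.001,0.84,0],
  [-0.054,-0.006,-0.001,0.84,0],
  [-0.055,-0.001,-0.001,0.84,0],
])

```text
time_s: 2.25
eef_pos: [0.4854, 0.2074, 0.2537]
orientation: [[-0.421, 0.907, 0.001], [0.907, 0.421, 0.001], [0.0, 0.001, -1.0]]
contact_force: [0.7, 0.5, -0.1]
gripper_width: 0.0855
```

Run:
```python
from h import *
np.set_printoptions(precision=4,suppress=True)
plan([.62,-.03,.26],90)
p=snapshot('wrist'); print(p['T'],p['mtx']); crop(p,(256,192),512,384,'w1')
```

```text
from [0.4854 0.2074 0.2537] a 114.91 d [ 0.1346 -0.2374  0.0063] da -24.91 n 5
[[np.float64(-0.0544), np.float64(0.0044), np.float64(-0.0013), np.float64(0.83), 0], [np.float64(-0.0538), np.float64(0.0091), np.float64(-0.0013), np.float64(0.83), 0], [np.float64(-0.0528), np.float64(0.0138), np.float64(-0.0013), np.float64(0.83), 0], [np.float64(-0.0514), np.float64(0.0183), np.float64(-0.0013), np.float64(0.83), 0], [np.float64(-0.0496), np.float64(0.0227), np.float64(-0.0013), np.float64(0.83), 0]]
[[ 0.9069 -0.4053 -0.1151  0.4562]
 [ 0.4213  0.8727  0.2469  0.2703]
 [ 0.0004 -0.2724  0.9622  0.3817]
 [ 0.      0.      0.      1.    ]] [[309.7906   0.     253.6605]
 [  0.     309.7906 191.2839]
 [  0.       0.       1.    ]]
w1 x0,y0,f 0 0 1.562
```

View pics/w1.png

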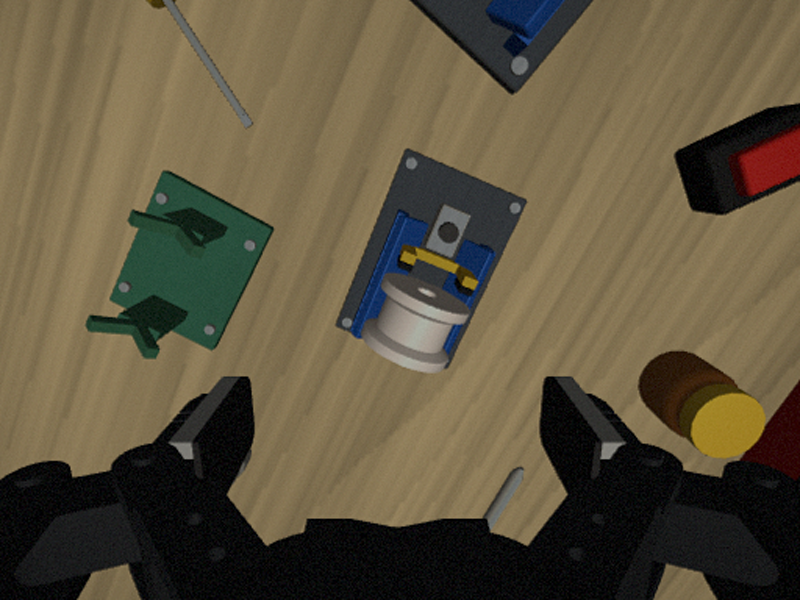

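>>> apply_moves([
  [-0.054,0.004,-0.001,0.83,0],
  [-0.055,0.009,-0.001,0.83,0],
  [-0.055,0.014,-0.001,0.83,0],
  [-0.055,0.024,-0.001,0.83,0],
  [-0.054,0.03,-0.001,0.83,0],
  [-0.055,0.03,0,0,0],
  [-0.03,0.03,0,0,0],
  [0,0,0,0,0],
])

```text
time_s: 3.3
eef_pos: [0.6953, -0.1258, 0.2577]
orientation: [[0.001, 1.0, 0.0], [1.0, -0.001, -0.002], [-0.002, 0.0, -1.0]]
contact_force: [0.2, 0.9, 0.4]
gripper_width: 0.0856
```

Run:
```python
from h import *
np.set_printoptions(precision=4,suppress=True)
p=snapshot('wrist');crop(p,(256,192),512,384,'w2'); np.save('w2.npy',p,allow_pickle=True)
t=snapshot('top')
s=status.observe();print(s['eef_pos'],s['orientation'])
for n in ['axle','axle_grip','axle_mid','cradle_axis','stand_seat','cradle','stand']: print(n,[(np.round(d['location'],1),round(d['score'],2)) for d in spot_point(p,n)])
print(proj(p,[[.663,-.062,.012],[.6716,.006,.012],[.667,.076,.012]]))
```

```text
w2 x0,y0,f 0 0 1.562
[ 0.6943 -0.1215  0.2578] [[-0.0029  1.     -0.0009]
 [ 1.      0.0029  0.0007]
 [ 0.0007 -0.0009 -1.    ]]
axle [(array([226.1,  51.4]), 0.85)]
axle_grip [(array([225.7, 108.6]), 0.75)]
axle_mid [(array([225.9,  27.2]), 0.95)]
cradle_axis []
stand_seat [(array([ 86.3, 219.2]), 0.93)]
cradle [(array([224.4,  51. ]), 0.6)]
stand [(array([111.6, 198.7]), 0.85), (array([28.4, 68.4]), 0.65)]
[[226.0097 107.971 ]
 [232.2228  44.2052]
 [226.4622 -29.1383]]
```

View pics/w2.png

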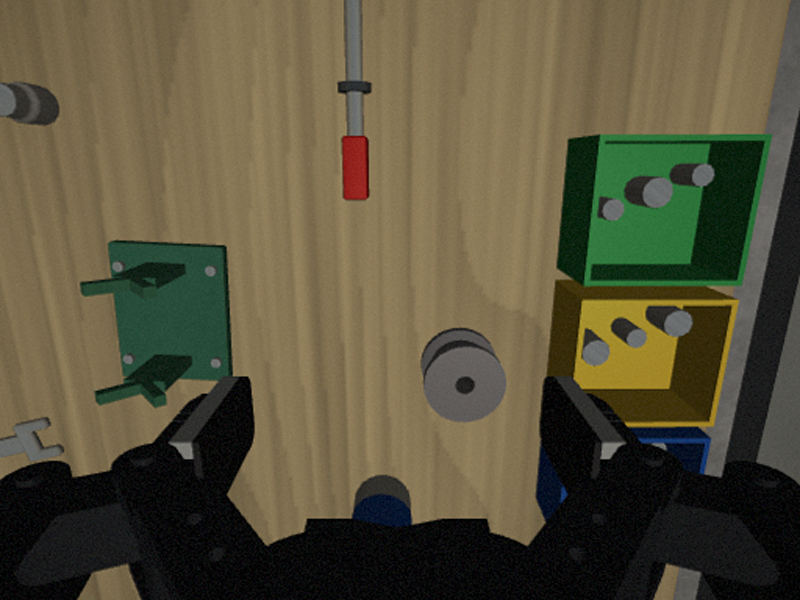

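Run:
```python
from h import *
np.set_printoptions(precision=4,suppress=True)
p=np.load('w2.npy',allow_pickle=True).item()
im=p['image'].astype(int); m=((im[...,0]>110)&(im[...,1]<70)&(im[...,2]<70)).astype(np.uint8)
n,l,st,c=cv2.connectedComponentsWithStats(m)
for i in range(1,n):
    if st[i,4]>200: print(st[i],c[i],cv2.minAreaRect(np.argwhere(l==i)[:,::-1].astype(np.float32)))
k=st[1:,4].argmax()+1; x,y,w,h,_=st[k]
for u in [(x,y),(x+w,y),(x,y+h),(x+w,y+h)]: print(u,onz(p,u,.024),onz(p,u,0))
print('collar',onz(p,(227,55.5),.024)); 
# rod centre at far rows
for r in (2,10,20,30,40,70,80):
    row=im[r,200:250]; g=np.abs(row-im[r,195]).sum(1); idx=np.where((row[:,0]-row[:,2])<25)[0]; cc=200+idx.mean()+.5; print(r,idx.min()+200,idx.max()+200,onz(p,(cc,r+.5),.015))
crop(p,(110,200),130,98,'w2s')
```

```text
[219  87  16  41 591] [226.6497 107.3926] ((226.64556884765625, 106.99393463134766), (40.50651550292969, 14.77884292602539), 87.61405944824219)
(np.int32(219), np.int32(87)) [ 0.6568 -0.0394  0.024 ] [ 0.6543 -0.0383  0.    ]
(np.int32(235), np.int32(87)) [ 0.6746 -0.0394  0.024 ] [ 0.6732 -0.0383  0.    ]
(np.int32(219), np.int32(128)) [ 0.6554 -0.084   0.024 ] [ 0.6528 -0.0858  0.    ]
(np.int32(235), np.int32(128)) [ 0.6738 -0.084   0.024 ] [ 0.6724 -0.0859  0.    ]
collar [ 0.6665 -0.0071  0.024 ]
2 220 230 [0.6655 0.046  0.015 ]
10 220 231 [0.6658 0.0384 0.015 ]
20 221 231 [0.6661 0.0288 0.015 ]
30 221 231 [0.6659 0.0191 0.015 ]
40 221 231 [0.6656 0.0092 0.015 ]
70 222 231 [ 0.6654 -0.0214  0.015 ]
80 222 231 [ 0.6651 -0.032   0.015 ]
w2s x0,y0,f 45 151 6.122
```

View pics/w2s.png

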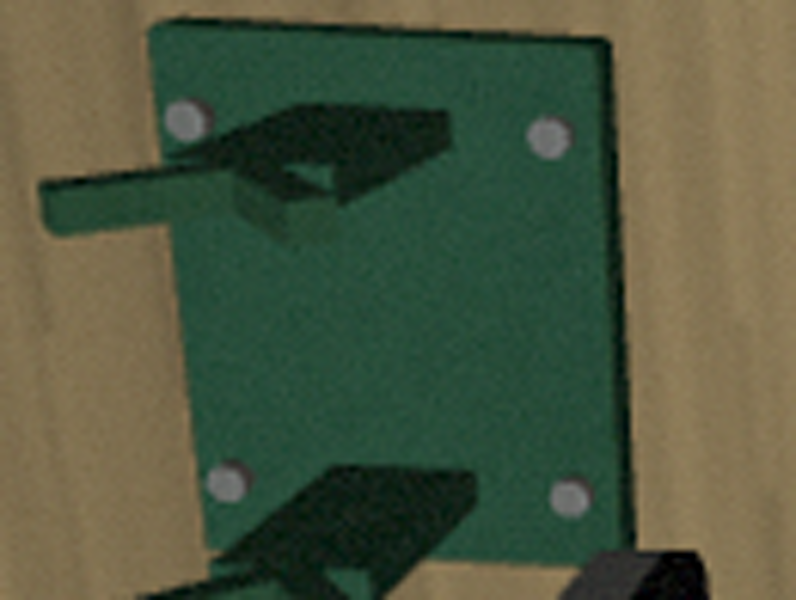

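>>> apply_moves([
  [0.02,-0.009,0.04,0.13,0],
  [0.02,-0.01,0.045,0,0],
  [0.02,-0.01,0.045,0,0],
  [0.006,0,0.05,0,0],
  [0,0,0.02,0,0],
  [0,0,0,0,0],
])

```text
time_s: 4.5
eef_pos: [0.6655, -0.0566, 0.0578]
orientation: [[0.011, 1.0, -0.001], [1.0, -0.011, -0.001], [-0.001, -0.001, -1.0]]
contact_force: [0.5, -0.7, 1.2]
gripper_width: 0.0854
```

Run:
```python
from h import *
np.set_printoptions(precision=4,suppress=True)
p=snapshot('wrist');crop(p,(256,192),512,384,'w3')
s=status.observe();print(s['eef_pos'],s['orientation'])
print(proj(p,[[.6652,-.0617,.024],[.6655,-.0032,.024],[.667,.076,.012]])*1.5625)
```

```text
w3 x0,y0,f 0 0 1.562
[ 0.6667 -0.057   0.0594] [[ 0.0117  0.9999  0.0013]
 [ 0.9999 -0.0117 -0.0008]
 [-0.0008  0.0013 -1.    ]]
[[396.0861 374.5977]
 [394.9919 211.9803]
 [396.9575 -50.4401]]
```

View pics/w3.png

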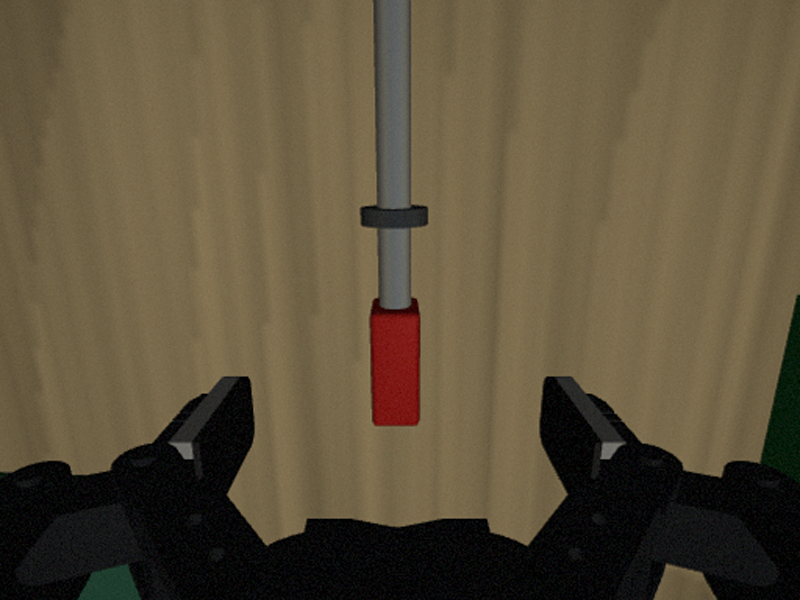

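>>> apply_moves([
  [0.002,0,0.025,0,0],
  [0,0,0.016,0,0],
  [0,0,0,0,200],
  [0,0,0,0,255],
  [0,0,0,0,255],
  [0,0,0,0,255],
  [0,0,0,0,255],
  [0,0,0,0,255],
])

```text
time_s: 5.55
eef_pos: [0.6666, -0.054, 0.0182]
orientation: [[0.011, 1.0, 0.001], [1.0, -0.011, 0.0], [0.0, 0.001, -1.0]]
contact_force: [-0.7, 0.2, 5.9]
gripper_width: 0.0166
```

Run:
```python
from h import *
p=snapshot('wrist');crop(p,(256,192),512,384,'w4')
s=status.observe();print(s['eef_pos'],s['contact_force'],s['gripper_width'])
```

```text
w4 x0,y0,f 0 0 1.562
[ 0.66656395 -0.05398808  0.01813301] [-0.92891917  0.10653864  5.45808596] 0.01713142718523085
```

View pics/w4.png

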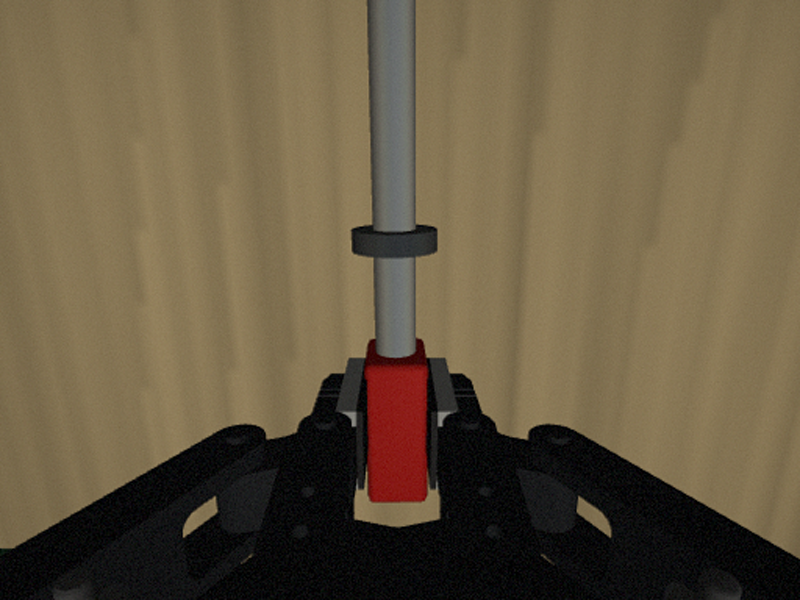

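Run:
```python
from h import *
plan([.522,-.03,.12],94.5,255,vmax=.04)
```

```text
from [ 0.6666 -0.054   0.0181] a 89.38 d [-0.1446  0.024   0.1019] da 5.12 n 5
[[np.float64(0.0045), np.float64(-0.029), np.float64(-0.0204), np.float64(-0.171), 255], [np.float64(0.005), np.float64(-0.0289), np.float64(-0.0204), np.float64(-0.171), 255], [np.float64(0.0055), np.float64(-0.0288), np.float64(-0.0204), np.float64(-0.171), 255], [np.float64(0.006), np.float64(-0.0287), np.float64(-0.0204), np.float64(-0.171), 255], [np.float64(0.0065), np.float64(-0.0286), np.float64(-0.0204), np.float64(-0.171), 255]]
```

>>> apply_moves([
  [0,0,-0.02,0,255],
  [0,0,-0.042,0,255],
  [0.007,-0.036,-0.02,-0.2,255],
  [0.007,-0.036,-0.02,-0.2,255],
  [0.007,-0.036,0,-0.2,255],
  [0.008,-0.036,0,-0.255,255],
  [0,0,0,0,255],
  [0,0,0,0,255],
])

```text
time_s: 6.6
eef_pos: [0.5225, -0.0279, 0.1202]
orientation: [[-0.078, 0.997, 0.002], [0.997, 0.078, 0.0], [-0.0, 0.002, -1.0]]
contact_force: [0.0, -0.1, -1.4]
gripper_width: 0.0171
```

Run:
```python
from h import *
np.set_printoptions(precision=4,suppress=True)
p=snapshot('wrist');crop(p,(256,192),512,384,'w5'); np.save('w5.npy',p,allow_pickle=True)
t=snapshot('top'); sc=snapshot('scene'); np.save('t5.npy',t,allow_pickle=True); np.save('s5.npy',sc,allow_pickle=True)
s=status.observe();print(s['eef_pos'],s['orientation'],s['contact_force'],s['gripper_width'])
for q in (p,t,sc):
  for n in ['axle','axle_mid','cradle_axis','cradle','roller','seal']: print(n,[(np.round(d['location'],1),round(d['score'],2)) for d in spot_point(q,n)][:3])
crop(sc,(320,205),128,96,'s5')
```

```text
w5 x0,y0,f 0 0 1.562
[ 0.5225 -0.0281  0.1196] [[-0.0783  0.9969  0.0013]
 [ 0.9969  0.0783 -0.0003]
 [-0.0004  0.0012 -1.    ]] [ 0.3589  0.1365 -0.7386] 0.016907459188166576
axle [(array([250.8, 143.8]), 0.63)]
axle_mid [(array([250.3,  88. ]), 0.66)]
cradle_axis [(array([230.3, 337.2]), 0.16)]
cradle []
roller []Traceback (most recent call last):
  File "<stdin>", line 7, in <module>
ValueError: it knows: axle, axle_grip, axle_mid, battery, cradle, cradle_axis, roller, screw_jar, screwdriver, socket, spare_roller, spray_can, stand, stand_seat, wrench
```

View pics/w5.png

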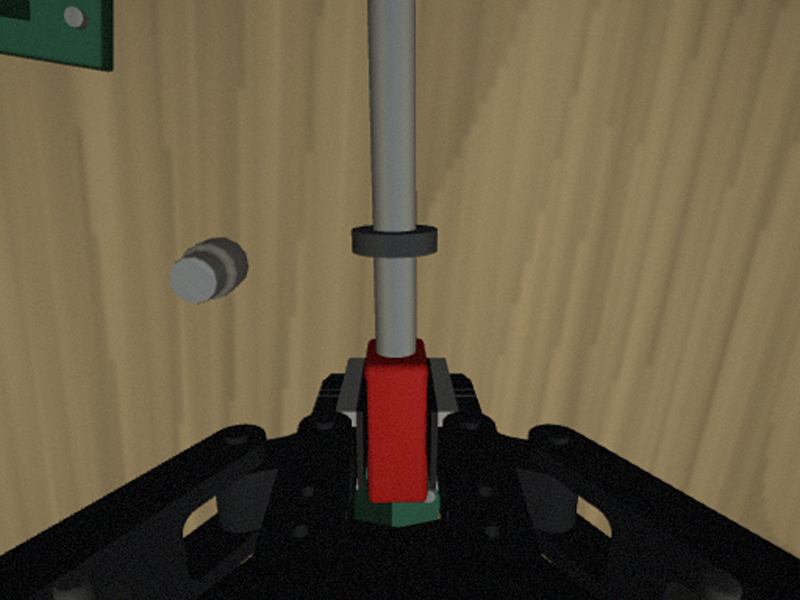

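>>> apply_moves([
  [0.02,0.02,-0.025,0,255],
  [0.025,0.02,-0.025,0,255],
  [0.03,0.025,-0.03,0,255],
  [0.025,0.005,0,0,255],
  [0.01,0,0,0,255],
  [0,0,0,0,255],
  [0,0,0,0,255],
])

```text
time_s: 7.88
eef_pos: [0.5821, 0.0855, 0.1989]
orientation: [[-0.077, 0.997, -0.001], [0.997, 0.077, -0.001], [-0.001, -0.001, -1.0]]
contact_force: [0.8, -0.3, -1.2]
gripper_width: 0.017
```

Run:
```python
from h import *
np.set_printoptions(precision=4,suppress=True)
p=snapshot('wrist');crop(p,(256,192),512,384,'w6'); np.save('w6.npy',p,allow_pickle=True)
t=snapshot('top'); sc=snapshot('scene'); np.save('t6.npy',t,allow_pickle=True); np.save('s6.npy',sc,allow_pickle=True)
s=status.observe();print(s['eef_pos'],s['orientation'],s['contact_force'],s['gripper_width'])
for q in (p,t,sc):
  for n in ['axle','axle_mid','cradle_axis','cradle','roller']: print(n,[(np.round(d['location'],1),round(d['score'],2)) for d in spot_point(q,n)][:3])
crop(sc,(320,205),128,96,'s6')
```

```text
w6 x0,y0,f 0 0 1.562
[0.5824 0.086  0.1992] [[-0.0768  0.997  -0.0003]
 [ 0.997   0.0768 -0.0005]
 [-0.0005 -0.0003 -1.    ]] [ 0.2605 -0.5692 -1.1891] 0.016833901384289668
axle [(array([250.2, 143.9]), 0.73)]
axle_mid [(array([253.6,  89.2]), 0.64), (array([430.9,  68.2]), 0.15)]
cradle_axis []
cradle []
roller [(array([117.4, 246. ]), 0.16)]
axle []
axle_mid [(array([208.1, 124.1]), 0.57)]
cradle_axis [(array([120.3, 200.2]), 0.74)]
cradle [(array([128.5, 204.1]), 0.84)]
roller []
axle []
axle_mid [(array([312.3, 175.9]), 0.69), (array([192. , 185.8]), 0.36)]
cradle_axis [(array([323.2, 202.2]), 0.93), (array([417.1, 189.1]), 0.93)]
cradle [(array([417.5, 215.7]), 0.64), (array([319.1, 221.9]), 0.57)]
roller [(array([322.4, 201.5]), 0.98)]
s6 x0,y0,f 256 157 6.25
```

View pics/w6.png

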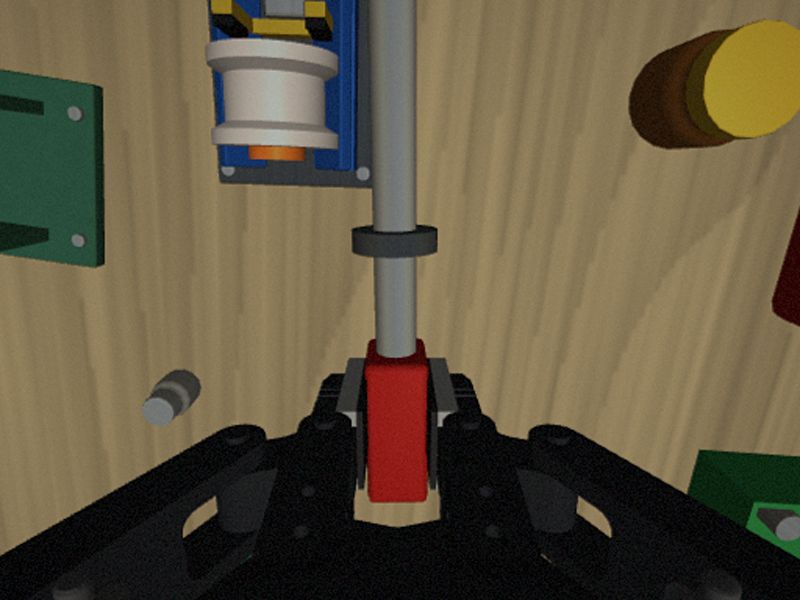

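View pics/s6.png

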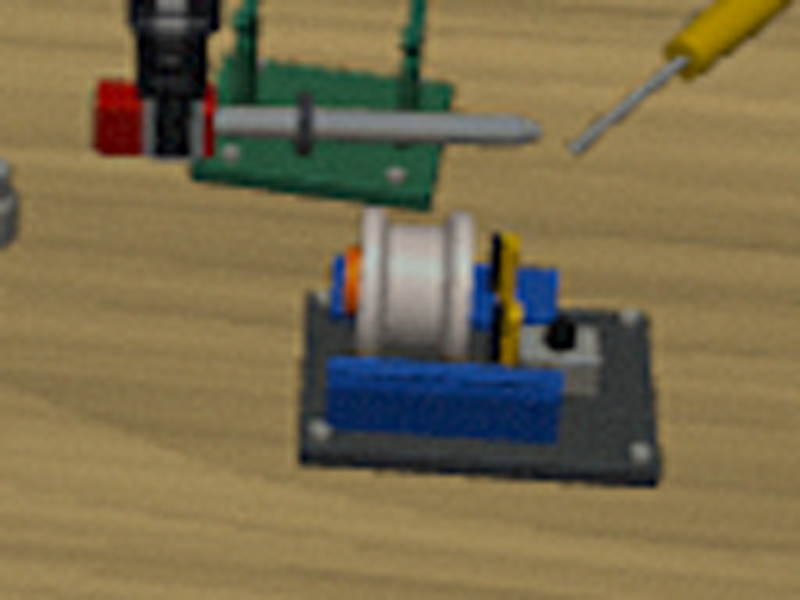

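Run:
```python
from h import *
np.set_printoptions(precision=4,suppress=True)
p=np.load('w6.npy',allow_pickle=True).item()
R=np.array([[-0.0768,.997,0],[.997,.0768,0],[0,0,-1]]); tcp=np.array([.5823,.0858,.1990])
im=cv2.GaussianBlur(p['image'],(3,3),0).astype(float)
def edges(row,a,b,k=2):
    g=np.abs(np.diff(im[row-1:row+2,a:b].mean(0),axis=0)).sum(1); o=[]
    for i in range(1,len(g)-1):
        if g[i]>=g[i-1] and g[i]>g[i+1] and g[i]>12:
            d=(g[i-1]-g[i+1])/2/(g[i-1]-2*g[i]+g[i+1]); o.append((round(a+i+1+d,2),int(g[i])))
    return o
def axis_tool(r,c1,c2):
    # bisecting ray in tool coords
    o,d1=ray(p,(c1,r+.5)); _,d2=ray(p,(c2,r+.5)); d=d1/np.linalg.norm(d1)+d2/np.linalg.norm(d2)
    ang=np.arccos(d1@d2/np.linalg.norm(d1)/np.linalg.norm(d2)); return R.T@(o-tcp),R.T@d,ang
for r in (4,20,40,60,80,100,120,135,165,180,200,215): print('rod',r,edges(r,225,285))
for r in (27,30,33,36,40,45,78,82,86,90,97,99,101): print('rol',r,edges(r,120,230))
print('camT tool',R.T@(p['T'][:3,3]-tcp)); print(R.T@p['T'][:3,:3])
```

```text
rod 4 [(np.float64(227.28), 54), (np.float64(229.81), 33), (np.float64(237.14), 28), (np.float64(263.96), 29), (np.float64(266.97), 39)]
rod 20 [(np.float64(227.16), 68), (np.float64(237.26), 29), (np.float64(264.01), 29), (np.float64(267.0), 45)]
rod 40 [(np.float64(227.08), 64), (np.float64(229.54), 30), (np.float64(238.01), 32), (np.float64(240.77), 20), (np.float64(264.04), 30), (np.float64(267.01), 52)]
rod 60 [(np.float64(227.07), 65), (np.float64(228.92), 37), (np.float64(238.22), 33), (np.float64(263.91), 31), (np.float64(266.95), 55)]
rod 80 [(np.float64(226.99), 52), (np.float64(228.83), 33), (np.float64(239.02), 33), (np.float64(242.83), 18), (np.float64(263.99), 32), (np.float64(266.92), 52)]
rod 100 [(np.float64(226.73), 49), (np.float64(228.83), 33), (np.float64(239.14), 34), (np.float64(263.89), 32), (np.float64(266.99), 53)]
rod 120 [(np.float64(237.9), 23), (np.float64(240.35), 29), (np.float64(263.89), 32), (np.float64(266.94), 55)]
rod 135 [(np.float64(238.22), 64), (np.float64(241.44), 26), (np.float64(263.83), 32), (np.float64(266.92), 56)]
rod 165 [(np.float64(2
[... 2538 characters left out ...]
.float64(201.04), 37), (np.float64(217.04), 25), (np.float64(219.71), 13), (np.float64(226.59), 46)]
rol 99 [(np.float64(122.23), 12), (np.float64(139.28), 93), (np.float64(143.77), 23), (np.float64(159.35), 83), (np.float64(189.0), 12), (np.float64(195.04), 45), (np.float64(201.08), 40), (np.float64(217.07), 28), (np.float64(226.72), 48)]
rol 101 [(np.float64(122.26), 13), (np.float64(139.34), 90), (np.float64(143.7), 22), (np.float64(159.72), 45), (np.float64(175.0), 12), (np.float64(195.07), 38), (np.float64(201.11), 39), (np.float64(217.12), 28), (np.float64(226.73), 49)]
camT tool [ 0.0692 -0.0001 -0.1279]
[[ 0.      0.9618  0.2737]
 [ 1.     -0.0004  0.0012]
 [ 0.0013  0.2738 -0.9618]]
```

Run:
```python
from h import *
p=np.load('w6.npy',allow_pickle=True).item(); crop(p,(175,60),132,99,'w6c')
```

```text
w6c x0,y0,f 109 10 6.061
```

View pics/w6c.png

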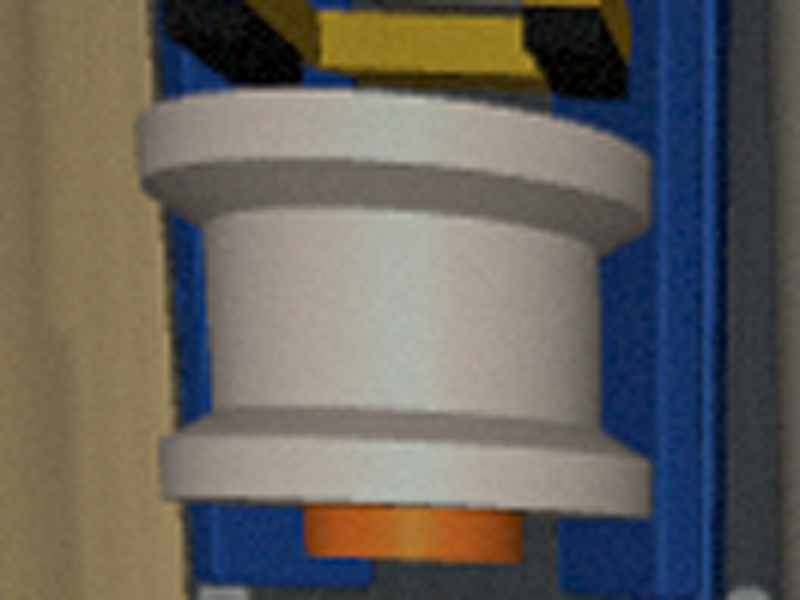

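Run:
```python
from h import *
np.set_printoptions(precision=4,suppress=True)
def mk(f):
    p=np.load(f,allow_pickle=True).item(); return p,cv2.GaussianBlur(p['image'],(3,3),0).astype(float)
p,im=mk('w5.npy')
Rc=np.array([[0,.9618,.2737],[1,-.0004,.0012],[.0013,.2738,-.9618]]); oc=np.array([.0692,-.0001,-.1279])
def d(u,v):
    x=np.linalg.inv(p['mtx'])@[u,v,1.]*[1,-1,-1]; x=Rc@x; return x/np.linalg.norm(x)
def bis(r,a,b,z):
    e=d(a,r+.5)+d(b,r+.5); return oc+e*(z-oc[2])/e[2]
for r in (4,20,40,60,80,100,120,170,185,200):
    row=im[r-1:r+2,225:280].mean(0); sat=row[:,0]-row[:,2]   # wood is brownish
    lo=sat[:6].mean(); mid=sat[18:35].mean(); th=(lo+mid)/2; idx=np.where(sat<th)[0]
    def sub(i,s): return 225+i+.5 - s*(th-sat[i])/(sat[i-s]-sat[i]) if True else 0
    a=sub(idx[0],1); b=225+idx[-1]+.5+(th-sat[idx[-1]])/(sat[idx[-1]+1]-sat[idx[-1]])
    e1,e2=d(a,r+.5),d(b,r+.5); 
    print(r,round(a,2),round(b,2),'tool@z.006',bis(r,a,b,.006))
p,im=mk('w6.npy')
print('front flange',bis(89,135.4,216.5,.199-.062),bis(86,135.1,216.1,.137))
print('rear flange',bis(36,131.2,216.2,.137)); 
print('seal',bis(98,159.3,195.05,.137))
# rear flange outer extents per crop; barrel
print('barrel',bis(50,109+205/6.06,109+600/6.06,.137),bis(75,109+213/6.06,109+601/6.06,.137))
# pushing faces: seal front lower-right etc
for nm,u,z in [('seal front top',(109+415/6.06,10+560/6.06),.137-.0),('flange front',(109+350/6.06,10+503/6.06),.137-.032*.9)]: 
    e=d(*u); print(nm,oc+e*(z-oc[2])/e[2])
```

```text
4 235.33 265.94 tool@z.006 [ 0.1056 -0.0014  0.006 ]
20 235.82 266.0 tool@z.006 [ 0.1001 -0.0013  0.006 ]
40 236.32 266.01 tool@z.006 [ 0.093  -0.0013  0.006 ]
60 236.75 266.03 tool@z.006 [ 0.0856 -0.0012  0.006 ]
80 237.31 266.0 tool@z.006 [ 0.0781 -0.0011  0.006 ]
100 237.74 265.99 tool@z.006 [ 0.0702 -0.001   0.006 ]
120 238.23 266.04 tool@z.006 [ 0.0621 -0.0009  0.006 ]
170 239.48 266.18 tool@z.006 [ 0.0406 -0.0006  0.006 ]
185 239.77 266.21 tool@z.006 [ 0.0338 -0.0006  0.006 ]
200 240.16 266.11 tool@z.006 [ 0.0268 -0.0005  0.006 ]
front flange [ 0.0799 -0.0627  0.137 ] [ 0.0822 -0.0629  0.137 ]
rear flange [ 0.1191 -0.0618  0.137 ]
seal [ 0.0728 -0.0629  0.137 ]
barrel [ 0.1091 -0.0615  0.137 ] [ 0.0906 -0.0622  0.137 ]
seal front top [ 0.0698 -0.0631  0.137 ]
flange front [ 0.0763 -0.0636  0.1082]
```

Run:
```python
from h import *
np.set_printoptions(precision=4,suppress=True)
p=np.load('w6.npy',allow_pickle=True).item();t=np.load('t6.npy',allow_pickle=True).item();s=np.load('s6.npy',allow_pickle=True).item()
z=.012
for n,q,pts in [('w bolts',p,[(228,171),(363,174)]),('w base edge',p,[(221,183),(370,188)])]:
    a=[onz(q,np.array(c)/1.5625,z) for c in pts]; dd=a[1]-a[0]; print(n,a,'a=',np.degrees(np.arctan2(dd[1],dd[0]))+90)
# scene crop: x0,y0=256,157 f=6.25 bolts: front-left(318,428) front-right(640,450) back-right(628,316) ; base corners
g=lambda c:(256+c[0]/6.25,157+c[1]/6.25)
a=[onz(s,g(c),.013) for c in [(318,428),(640,450),(628,316)]]
print('scene bolts',a, np.degrees(np.arctan2(*(a[1]-a[0])[[1,0]])), np.degrees(np.arctan2(*(a[1]-a[2])[[1,0]]))+90)
a=[onz(s,g(c),.048) for c in [(330,358),(562,370)]]; print('near rail top',a,np.degrees(np.arctan2(*(a[1]-a[0])[[1,0]])))
a=[onz(s,g(c),.0) for c in [(303,464),(656,485)]]; print('base bottom',a,np.degrees(np.arctan2(*(a[1]-a[0])[[1,0]])))
# axle nose in scene
tcp=np.array([.5823,.0858,.1990]); R=np.array([[-0.0768,.997,0],[.997,.0768,0],[0,0,-1]])
for L,y in [(.1345,-.0018),(.0505,-.0008)]:
  w=tcp+R@[L,y,.006]; print('axle pt',w,(proj(s,w)-[256,157])*6.25)
print('roller ctr?',tcp+R@[.0795+.022,-.0624,.137],tcp+R@[.0795,-.0628,.137])
crop(t,(206,192),72,54,'t6c')
```

```text
w bolts [array([0.4713, 0.1407, 0.012 ]), array([0.5561, 0.1454, 0.012 ])] a= 93.17399661959972
w base edge [array([0.4667, 0.1329, 0.012 ]), array([0.561 , 0.1371, 0.012 ])] a= 92.53267389417084
scene bolts [array([0.5569, 0.147 , 0.013 ]), array([0.5515, 0.2793, 0.013 ]), array([0.4686, 0.2752, 0.013 ])] 92.30880582192671 92.8356795563428
near rail top [array([0.5512, 0.1498, 0.048 ]), array([0.5455, 0.2439, 0.048 ])] 93.4797362990831
base bottom [array([0.5658, 0.142 , 0.    ]), array([ 0.5579,  0.2873, -0.    ])] 93.1418976855646
axle pt [0.5702 0.2198 0.193 ] [[535.8256 121.6033]]
axle pt [0.5776 0.1361 0.193 ] [[307.1775 115.5285]]
roller ctr? [0.5123 0.1822 0.062 ] [0.5136 0.1602 0.062 ]
t6c x0,y0,f 170 165 11.111
```

View pics/t6c.png

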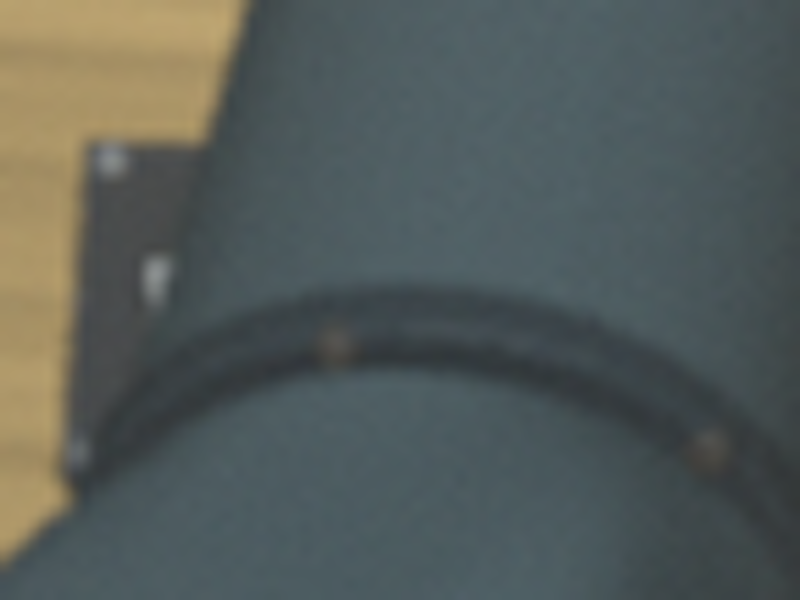

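Run:
```python
from h import *
np.set_printoptions(precision=1,suppress=True)
s=np.load('s6.npy',allow_pickle=True).item()
a=np.radians(92.9); u=np.array([np.cos(a),np.sin(a),0]); v=np.array([-u[1],u[0],0]); f=np.array([.5136,.1602,.062])
im=cv2.imread('pics/s6.png')
th=np.linspace(0,2*np.pi,60)
def circ(c,r): return (proj(s,[c+r*(np.cos(k)*v+np.sin(k)*np.array([0,0,1])) for k in th])-[256,157])*6.25
for c,r,col in [(f,.032,(0,255,0)),(f+.044*u,.032,(0,255,0)),(f-.0065*u,.0145,(255,0,255))]:
    cv2.polylines(im,[circ(c,r).astype(np.int32)],True,col,1)
tcp=np.array([.5823,.0858,.1990]); R=np.array([[-0.0768,.997,0],[.997,.0768,0],[0,0,-1]])
for z in (.006,.009):
  P=np.array([tcp+R@[L,y,z] for L,y in [(.1345,-.0018),(.0505,-.0008)]]); q=((proj(s,P)-[256,157])*6.25).astype(np.int32); cv2.line(im,q[0].tolist(),q[1].tolist(),(0,255,255) if z<.007 else (0,0,255),1)
cv2.imwrite('pics/ov.png',im)
```

```text
(no output)
```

View pics/ov.png

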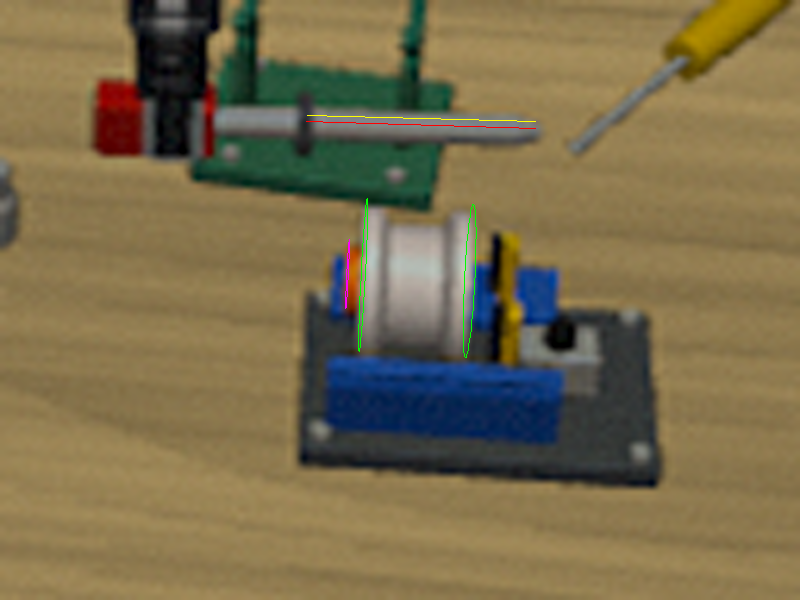

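```bash
cat >> h.py <<'E'
UC=np.array([np.cos(np.radians(92.9)),np.sin(np.radians(92.9)),0]); FC=np.array([.5136,.1602,.062])
def rot(a): c=np.radians(a); return np.array([[np.cos(c),np.sin(c),0],[np.sin(c),-np.cos(c),0],[0,0,-1]])
def tcp_for(pt,axle_x,a,zoff=.006):
    L=.0505+axle_x; return np.array(pt)-rot(a)@[L,-.0002-.0115*L,zoff]
E
python3 - <<'E'
from h import *
q=tcp_for(FC-.022*UC,.084,92.25); print(q); plan(q+[0,0,.06],92.25,255,vmax=.04)
E
```

```text
[0.52173889 0.00390045 0.068     ]
from [0.5825 0.0873 0.1993] a 94.51 d [-0.0608 -0.0834 -0.0713] da -2.26 n 4
[[np.float64(-0.0196), np.float64(-0.0168), np.float64(0.0178), np.float64(0.094), 255], [np.float64(-0.0197), np.float64(-0.0166), np.float64(0.0178), np.float64(0.094), 255], [np.float64(-0.0199), np.float64(-0.0164), np.float64(0.0178), np.float64(0.094), 255], [np.float64(-0.0201), np.float64(-0.0162), np.float64(0.0178), np.float64(0.094), 255]]
```

>>> apply_moves([
  [-0.03,-0.017,0,0.09,255],
  [-0.03,-0.017,0.01,0.09,255],
  [-0.019,-0.016,0.03,0.09,255],
  [0,-0.016,0.03,0.09,255],
  [0,0,0.04,0,255],
  [0,0,0.02,0,255],
  [0,0,0,0,255],
  [0,0,0,0,255],
])

```text
time_s: 9.78
eef_pos: [0.5231, 0.0041, 0.0702]
orientation: [[-0.041, 0.999, 0.001], [0.999, 0.041, 0.0], [-0.0, 0.001, -1.0]]
contact_force: [-0.5, -0.0, -0.7]
gripper_width: 0.0167
```

Run:
```python
from h import *
np.set_printoptions(precision=4,suppress=True)
q=tcp_for(FC-.022*UC,.084,92.25); print(q); plan(q,92.25,255,vmax=.04)
s=snapshot('scene'); crop(s,(310,205),100,75,'s7'); o=status.observe(); print(o['contact_force'],o['eef_pos'])
t=snapshot('top'); crop(t,(225,192),92,69,'t7')
```

```text
[0.5217 0.0039 0.068 ]
from [0.5231 0.0041 0.0702] a 92.34 d [-0.0013 -0.0002 -0.0022] da -0.09 n 1
[[np.float64(-0.0002), np.float64(-0.0013), np.float64(0.0022), np.float64(0.015), 255]]
s7 x0,y0,f 260 167 8.0
[ 0.1398  0.5158 -1.6627] [0.5232 0.0042 0.0704]
t7 x0,y0,f 179 157 8.696
```

View pics/s7.png

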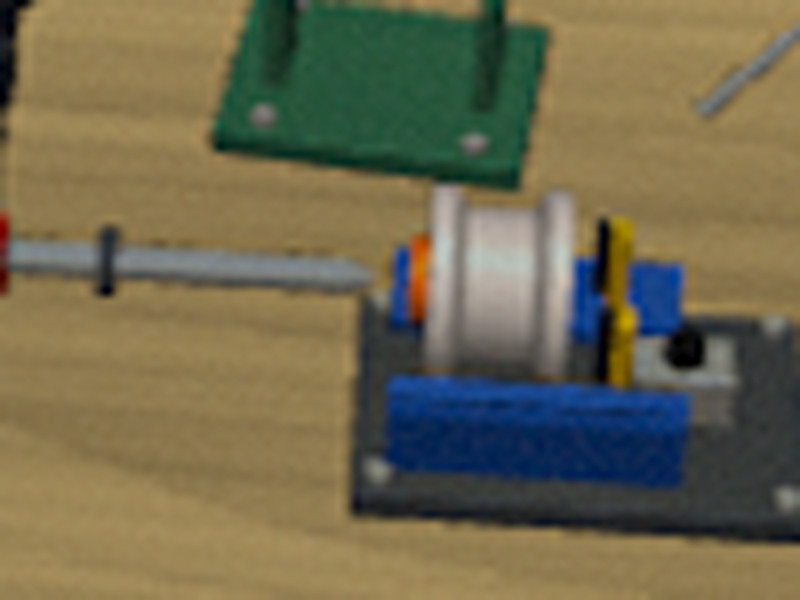

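View pics/t7.png

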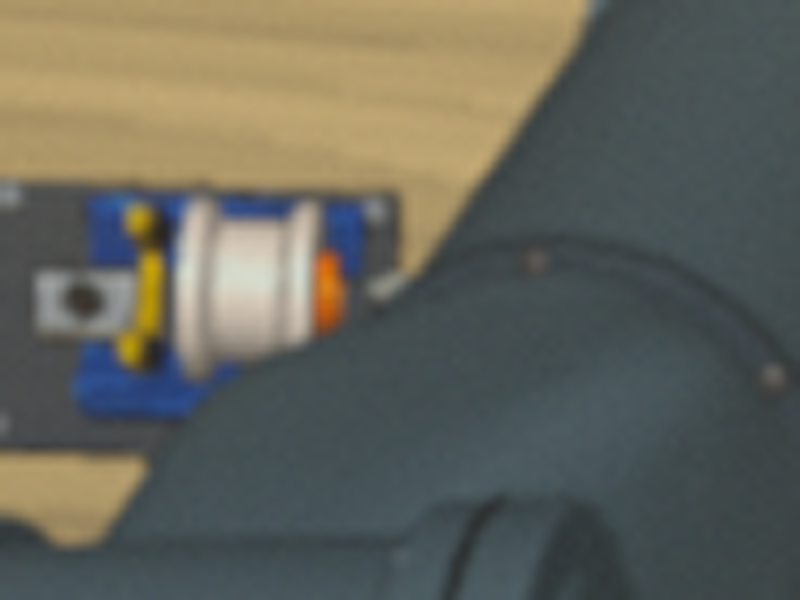

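>>> apply_moves([
  [0,-0.001,0.0018,0,255],
  [0,0,0,0,255],
  [0.01,-0.0001,0,0,255],
  [0.008,-0.0001,0,0,255],
  [0.006,0,0,0,255],
])

```text
time_s: 10.5
eef_pos: [0.52, 0.0293, 0.0675]
orientation: [[-0.042, 0.999, -0.0], [0.999, 0.042, 0.0], [0.0, -0.0, -1.0]]
contact_force: [-1.4, -0.5, -1.2]
gripper_width: 0.0163
```

Run:
```python
from h import *
s=snapshot('scene'); crop(s,(310,205),100,75,'s8'); o=status.observe(); print(o['contact_force'],o['ft_torque'],o['eef_pos'])
```

```text
s8 x0,y0,f 260 167 8.0
[-0.03830137  1.06917179 -1.46204785] [ 0.02756614 -0.05779295 -0.00138906] [0.52002072 0.03008789 0.06741896]
```

View pics/s8.png

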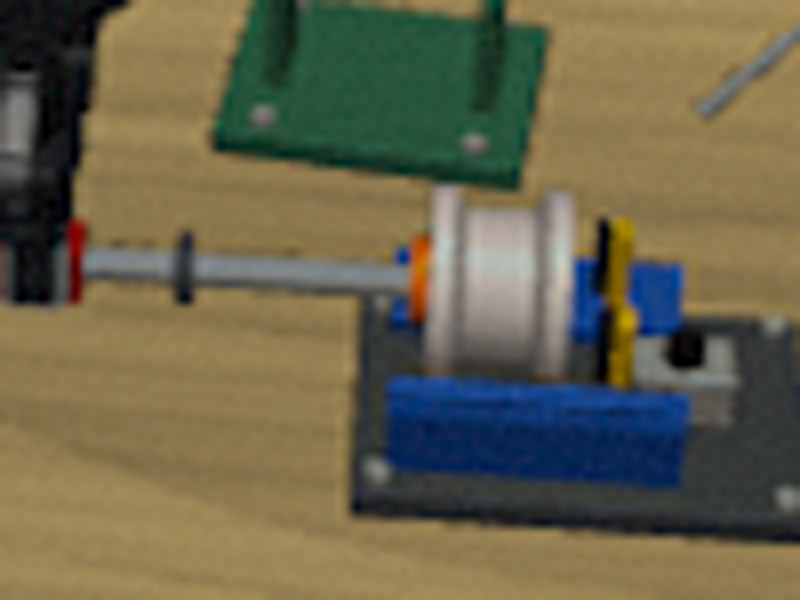

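>>> apply_moves([
  [0.008,-0.0001,0,0,255],
  [0.008,-0.0001,0,0,255],
  [0.008,-0.0001,0,0,255],
  [0.008,-0.0001,0,0,255],
  [0.008,0,0,0,255],
  [0,0,0,0,255],
])

```text
time_s: 11.3
eef_pos: [0.518, 0.069, 0.0675]
orientation: [[-0.042, 0.999, -0.0], [0.999, 0.042, 0.0], [0.0, -0.0, -1.0]]
contact_force: [0.0, -0.2, -0.6]
gripper_width: 0.0169
```

Run:
```python
from h import *
s=snapshot('scene'); crop(s,(310,205),100,75,'s9'); w=snapshot('wrist'); crop(w,(256,192),512,384,'w9'); o=status.observe(); print(o['contact_force'],o['ft_torque'],o['eef_pos'])
```

```text
s9 x0,y0,f 260 167 8.0
w9 x0,y0,f 0 0 1.562
[-0.3825453   0.39165228 -1.04664437] [-0.05578708 -0.00605333 -0.01269475] [0.5180537  0.06788057 0.06750042]
```

View pics/s9.png

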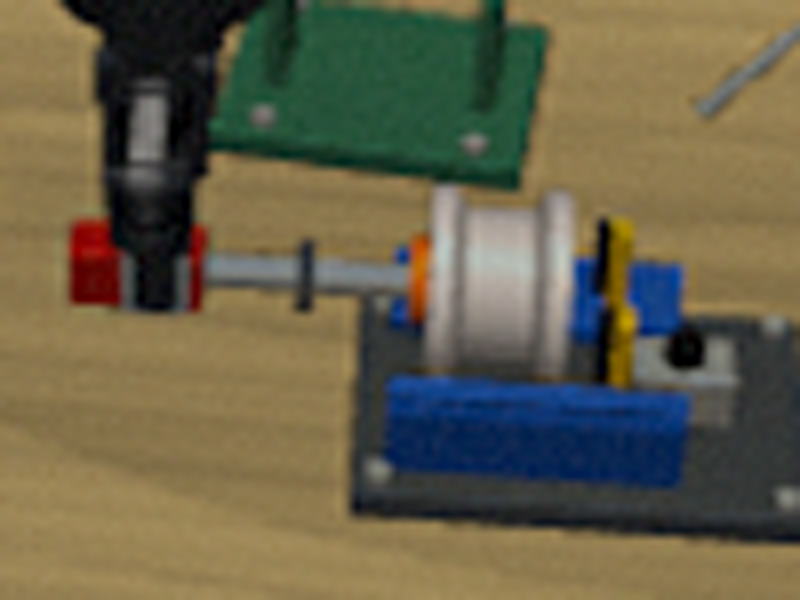

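View pics/w9.png

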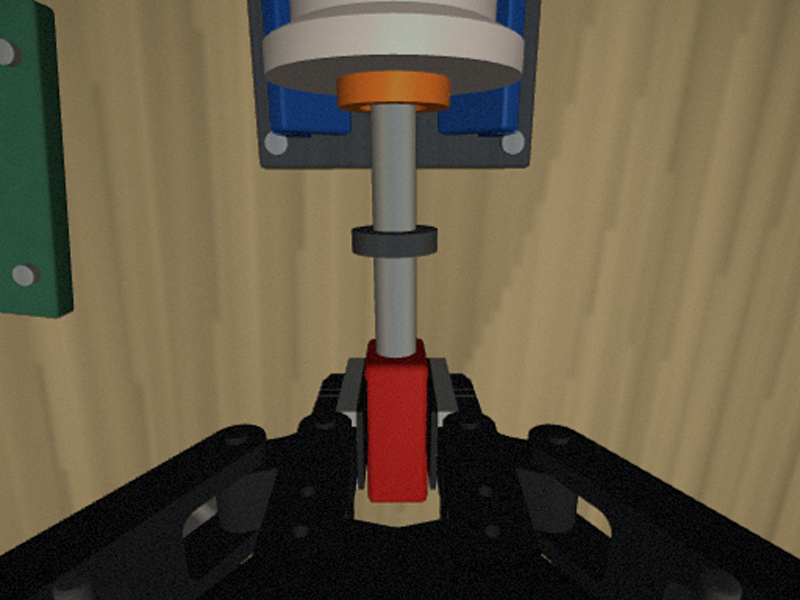

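>>> apply_moves([
  [0.008,-0.0001,0,0,255],
  [0.008,-0.0001,0,0,255],
  [0.008,-0.0001,0,0,255],
  [0.006,0,0,0,255],
  [0,0,0,0,255],
])

```text
time_s: 12.02
eef_pos: [0.5164, 0.0987, 0.0674]
orientation: [[-0.042, 0.999, -0.0], [0.999, 0.042, 0.0], [0.0, -0.0, -1.0]]
contact_force: [-0.7, -0.6, -0.4]
gripper_width: 0.0167
```

Run:
```python
from h import *
s=snapshot('scene'); crop(s,(310,205),100,75,'s10'); w=snapshot('wrist'); crop(w,(256,192),512,384,'w10'); o=status.observe(); print(o['contact_force'],o['ft_torque'],o['eef_pos'])
```

```text
s10 x0,y0,f 260 167 8.0
w10 x0,y0,f 0 0 1.562
[-0.17751457  0.02941775 -1.20126742] [-0.04769057 -0.0120214   0.02499467] [0.51649363 0.09785098 0.06750865]
```

View pics/w10.png

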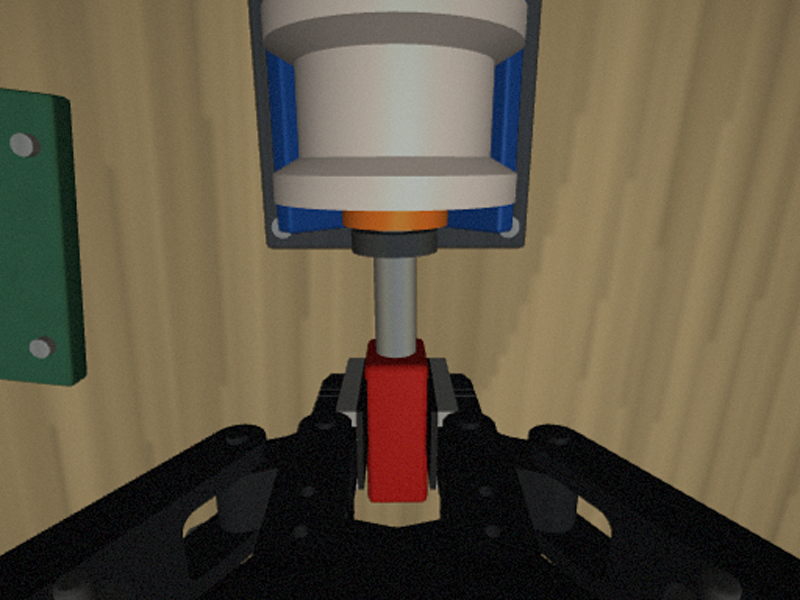

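View pics/s10.png

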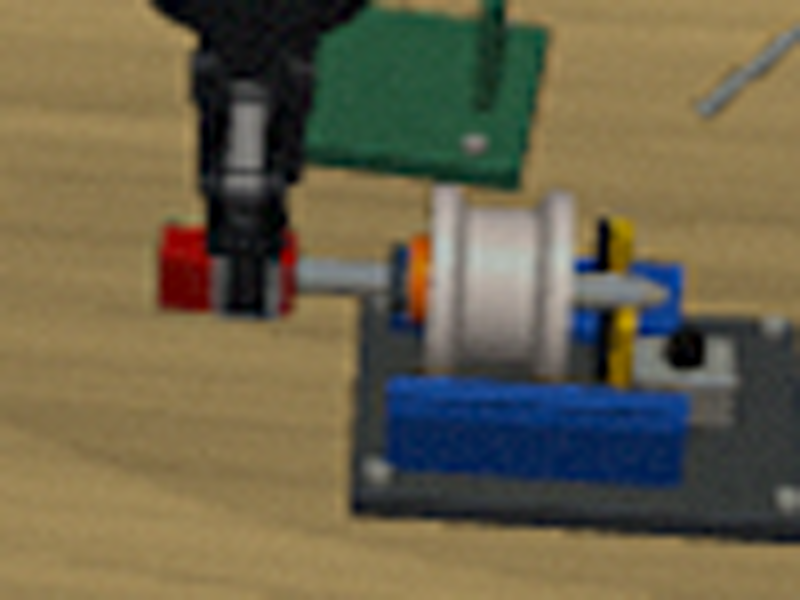

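>>> apply_moves([
  [0.002,0,0,0,255],
  [0.002,0,0,0,255],
  [0.0015,0,0,0,255],
  [0.0015,0,0,0,255],
  [0.001,0,0,0,255],
  [0.001,0,0,0,255],
])

```text
time_s: 12.88
eef_pos: [0.5162, 0.107, 0.0675]
orientation: [[-0.041, 0.999, 0.0], [0.999, 0.041, -0.0], [-0.0, 0.0, -1.0]]
contact_force: [-0.4, -1.5, -0.8]
gripper_width: 0.0166
```

>>> apply_moves([
  [0.001,0,0,0,255],
  [0.001,0,0,0,255],
  [0.001,0,0,0,255],
])

```text
time_s: 13.25
eef_pos: [0.516, 0.11, 0.0675]
orientation: [[-0.041, 0.999, 0.0], [0.999, 0.041, -0.0], [-0.0, 0.0, -1.0]]
contact_force: [-0.3, -3.5, -1.4]
gripper_width: 0.0163
```

Run:
```python
from h import *
s=snapshot('scene'); crop(s,(330,205),60,45,'s11'); w=snapshot('wrist'); crop(w,(256,130),128,96,'w11'); o=status.observe(); print(o['contact_force'],o['ft_torque'],o['eef_pos'])
```

```text
s11 x0,y0,f 300 182 13.333
w11 x0,y0,f 192 82 6.25
[-0.12519633 -3.26374258 -1.0772737 ] [-0.47034083 -0.0534938  -0.04576639] [0.51603889 0.11000674 0.06750377]
```

View pics/w11.png

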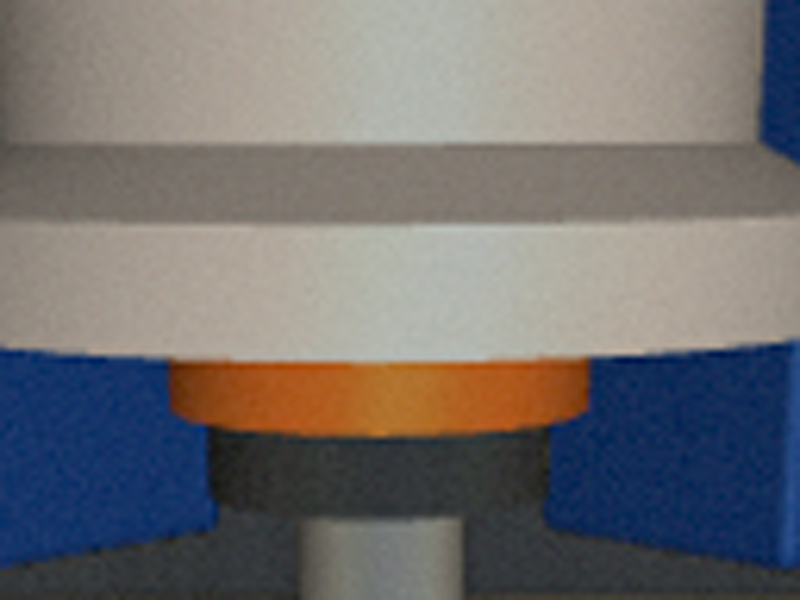

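View pics/s11.png

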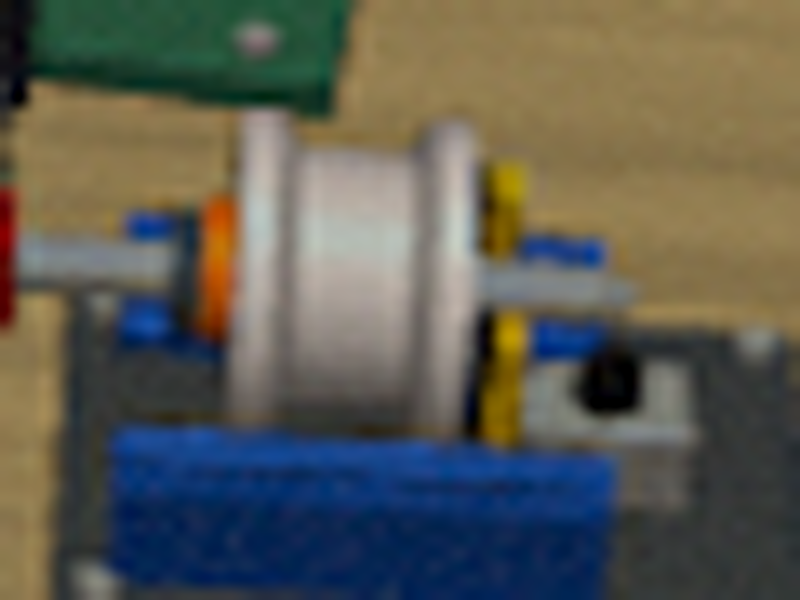

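>>> apply_moves([
  [0.001,0,0,0,255],
  [0.001,0,0,0,255],
])

```text
time_s: 13.6
eef_pos: [0.5159, 0.1109, 0.0675]
orientation: [[-0.04, 0.999, -0.0], [0.999, 0.04, -0.001], [-0.001, -0.0, -1.0]]
contact_force: [0.5, -5.4, -0.5]
gripper_width: 0.0168
```

>>> apply_moves([
  [0.001,0,0,0,255],
  [0.001,0,0,0,255],
])

```text
time_s: 13.85
eef_pos: [0.5159, 0.1129, 0.0675]
orientation: [[-0.04, 0.999, -0.0], [0.999, 0.04, -0.001], [-0.001, -0.0, -1.0]]
contact_force: [-0.7, -5.9, -0.8]
gripper_width: 0.017
```

>>> apply_moves([
  [0.001,0,0,0,255],
  [0.001,0,0,0,255],
])

```text
time_s: 14.1
eef_pos: [0.5158, 0.1149, 0.0675]
orientation: [[-0.04, 0.999, -0.0], [0.999, 0.04, -0.001], [-0.001, -0.0, -1.0]]
contact_force: [1.5, -5.2, -1.1]
gripper_width: 0.0167
```

>>> apply_moves([
  [0.001,0,0,0,255],
  [0.0005,0,0,0,255],
])

```text
time_s: 14.35
eef_pos: [0.5157, 0.1164, 0.0675]
orientation: [[-0.04, 0.999, -0.0], [0.999, 0.04, -0.001], [-0.001, -0.0, -1.0]]
contact_force: [0.3, -4.9, 0.7]
gripper_width: 0.0166
```

Run:
```python
from h import *
s=snapshot('scene'); crop(s,(330,205),60,45,'s12'); w=snapshot('wrist'); crop(w,(256,130),128,96,'w12'); o=status.observe(); print(o['contact_force'],o['ft_torque'],o['eef_pos'])
```

```text
s12 x0,y0,f 300 182 13.333
w12 x0,y0,f 192 82 6.25
[ 0.39804986 -5.67235221  0.08084986] [-1.14708732 -0.10009081 -0.01004248] [0.51570754 0.11645817 0.0674886 ]
```

View pics/w12.png

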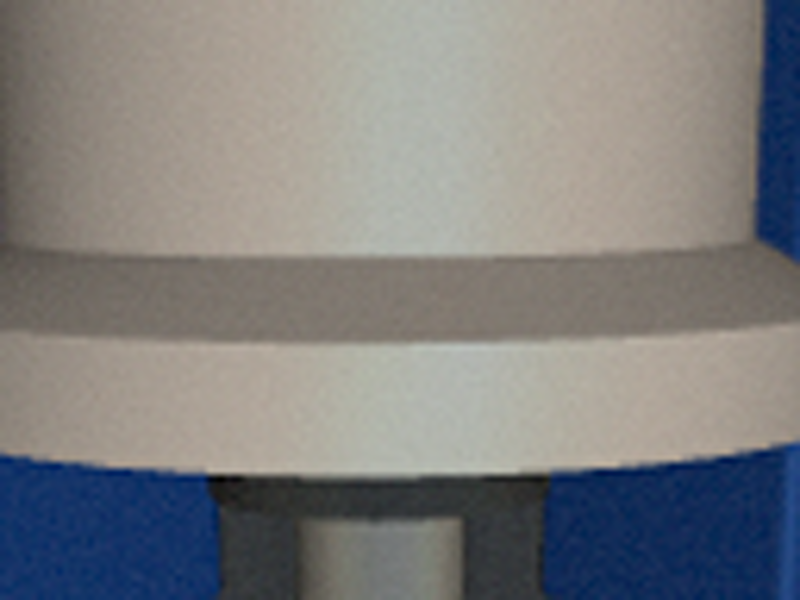

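>>> apply_moves([
  [0.0005,0,0,0,255],
])

```text
time_s: 14.58
eef_pos: [0.5157, 0.1167, 0.0675]
orientation: [[-0.04, 0.999, -0.0], [0.999, 0.04, -0.001], [-0.001, -0.0, -1.0]]
contact_force: [0.3, -6.4, 0.4]
gripper_width: 0.017
```

>>> apply_moves([
  [0.0005,0,0,0,255],
])

```text
time_s: 14.7
eef_pos: [0.5157, 0.1168, 0.0675]
orientation: [[-0.04, 0.999, -0.0], [0.999, 0.04, -0.002], [-0.002, -0.0, -1.0]]
contact_force: [0.7, -8.4, 0.7]
gripper_width: 0.0172
```

>>> apply_moves([
  [0.0005,0,0,0,255],
])

```text
time_s: 14.82
eef_pos: [0.5156, 0.1169, 0.0675]
orientation: [[-0.039, 0.999, -0.0], [0.999, 0.039, -0.002], [-0.002, -0.0, -1.0]]
contact_force: [-0.1, -8.1, -0.4]
gripper_width: 0.0167
```

>>> apply_moves([
  [0.0005,0,0,0,255],
])

```text
time_s: 14.95
eef_pos: [0.5156, 0.1171, 0.0675]
orientation: [[-0.039, 0.999, -0.0], [0.999, 0.039, -0.002], [-0.002, -0.0, -1.0]]
contact_force: [0.1, -9.6, 0.4]
gripper_width: 0.0166
```

>>> apply_moves([
  [0.0005,0,0,0,255],
  [0,0,0,0,255],
])

```text
time_s: 15.2
eef_pos: [0.5156, 0.1173, 0.0675]
orientation: [[-0.039, 0.999, -0.0], [0.999, 0.039, -0.003], [-0.003, -0.0, -1.0]]
contact_force: [0.5, -9.2, 0.9]
gripper_width: 0.0168
```

Run:
```python
from h import *
s=snapshot('scene'); crop(s,(330,205),60,45,'s13'); w=snapshot('wrist'); crop(w,(256,130),128,96,'w13'); crop(w,(256,192),512,384,'w13f');o=status.observe(); print(o['contact_force'],o['ft_torque'],o['eef_pos'])
```

```text
s13 x0,y0,f 300 182 13.333
w13 x0,y0,f 192 82 6.25
w13f x0,y0,f 0 0 1.562
[ 0.52466712 -8.79245105  0.64318598] [-1.85077846 -0.05869622 -0.00527512] [0.51560465 0.11729565 0.06750361]
```

View pics/w13.png

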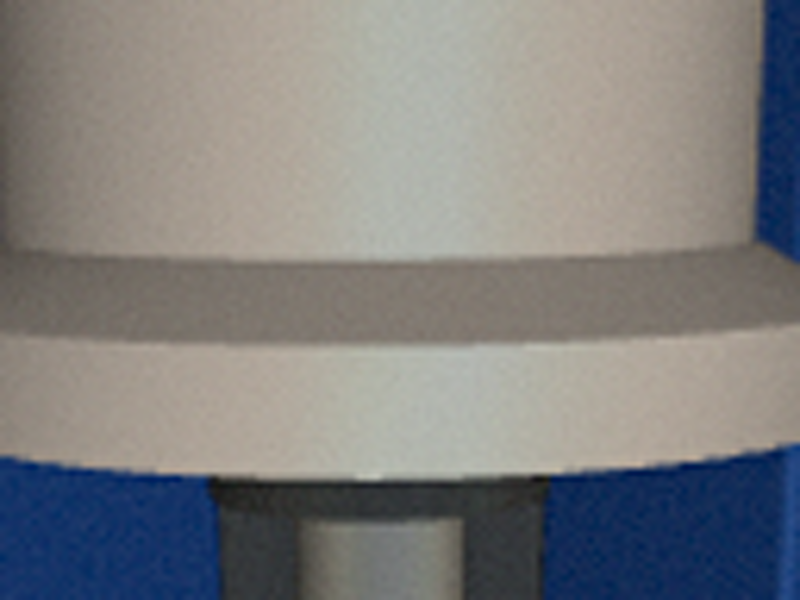

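View pics/s13.png

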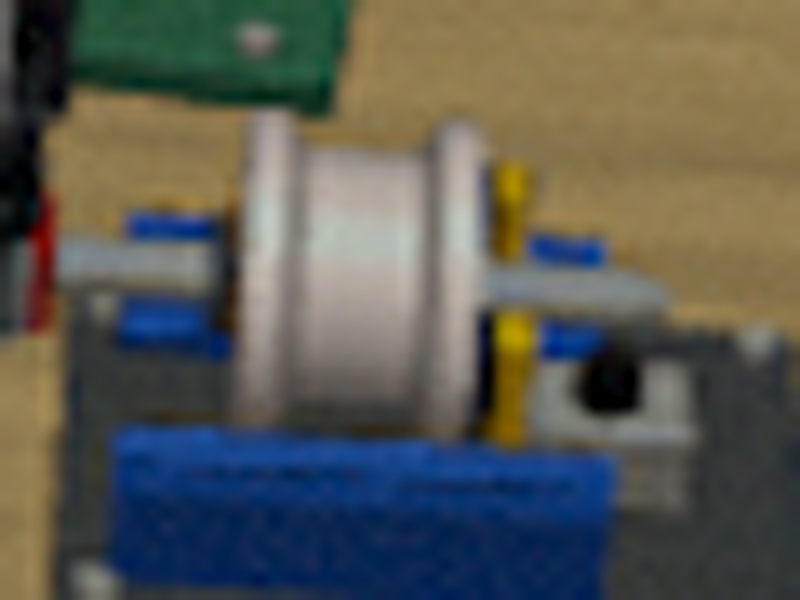

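>>> apply_moves([
  [0.0005,0,0,0,255],
])

```text
time_s: 15.42
eef_pos: [0.5156, 0.1175, 0.0675]
orientation: [[-0.039, 0.999, -0.0], [0.999, 0.039, -0.003], [-0.003, -0.0, -1.0]]
contact_force: [0.3, -11.4, 1.7]
gripper_width: 0.0164
```

>>> apply_moves([
  [0.0005,0,0,0,255],
  [0,0,0,0,255],
])

```text
time_s: 15.68
eef_pos: [0.5156, 0.1176, 0.0675]
orientation: [[-0.038, 0.999, -0.0], [0.999, 0.038, -0.003], [-0.003, -0.0, -1.0]]
contact_force: [-0.4, -10.4, 0.8]
gripper_width: 0.017
```

>>> apply_moves([
  [-0.002,0,0,0,255],
  [-0.001,0,0,0,255],
  [0,0,-0.003,0,255],
  [0,0,-0.003,0,255],
  [-0.002,0,-0.002,0,255],
  [-0.002,0,-0.002,0,255],
  [0,0,0,0,255],
])

```text
time_s: 16.55
eef_pos: [0.5159, 0.115, 0.0777]
orientation: [[-0.042, 0.999, 0.0], [0.999, 0.042, 0.001], [0.001, 0.0, -1.0]]
contact_force: [-0.4, 0.8, -2.6]
gripper_width: 0.0166
```

Run:
```python
from h import *
s=snapshot('scene'); crop(s,(330,205),80,60,'s14'); w=snapshot('wrist'); crop(w,(256,192),512,384,'w14');o=status.observe(); print(o['contact_force'],o['ft_torque'],o['eef_pos'])
```

```text
s14 x0,y0,f 290 175 10.0
w14 x0,y0,f 0 0 1.562
[-0.49862341  0.45402335 -3.40807242] [-0.2396987  -0.04214592 -0.00434596] [0.51582562 0.11483499 0.07754542]
```

View pics/w14.png

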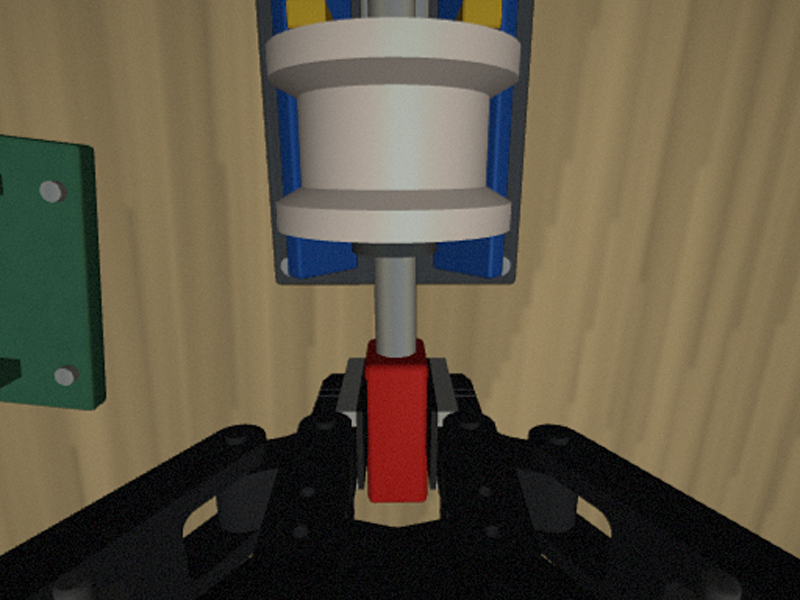

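View pics/s14.png

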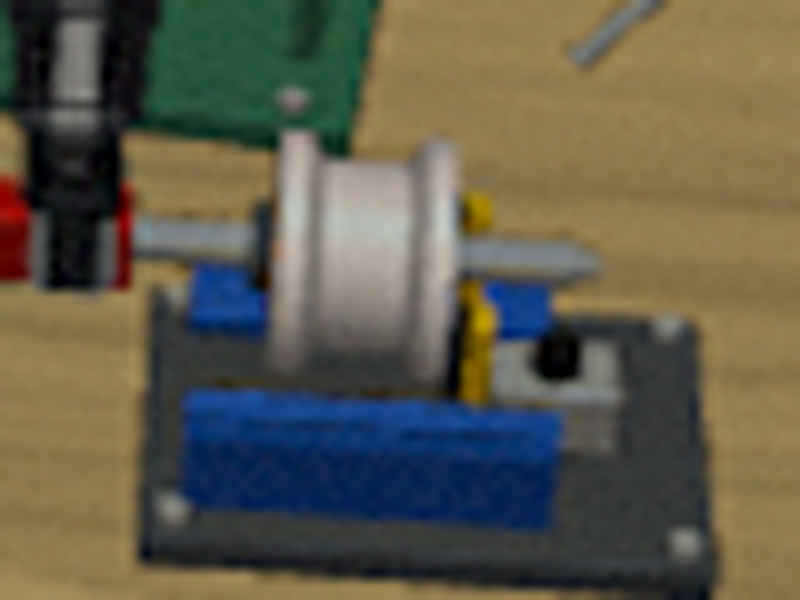

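Run:
```python
from h import *
np.set_printoptions(precision=4,suppress=True)
p=np.load('w2.npy',allow_pickle=True).item()
b=[onz(p,(45+x/6.122,151+y/6.122),.0135) for x,y in [(188,118),(549,137),(228,483),(571,499)]]; b=np.array(b)
print(b,b.mean(0)); 
for i,j in [(2,0),(3,1)]: d=b[i]*0+b[j]-b[i]; print(np.linalg.norm(d),np.degrees(np.arctan2(d[1],d[0])))
for i,j in [(0,1),(2,3)]: d=b[j]-b[i]; print(np.linalg.norm(d),np.degrees(np.arctan2(d[1],d[0]))+90)
t=snapshot('top'); crop(t,(322,202),72,54,'t15')
# top0 crop std: x0,y0,f 286 175 11.11; in the m1 half-size view bolts (547,85),(686,102),(535,209),(676,227) minus 400 -> x2
b=np.array([onz(t,(286+(x-400)*2/11.11,175+y*2/11.11),.0135) for x,y in [(547,85),(686,102),(535,209),(676,227)]]); print(b,b.mean(0))
plan([.535,.115,.165],92.3,255,vmax=.04)
```

```text
[[ 0.477  -0.1355  0.0135]
 [ 0.5489 -0.1395  0.0135]
 [ 0.473  -0.2143  0.0135]
 [ 0.5452 -0.2181  0.0135]] [ 0.511  -0.1769  0.0135]
0.07891216872652676 87.0459421071831
0.07866184119179936 87.29413342354388
0.07196865928792885 86.8440199270215
0.07230895521636431 87.0439085762076
t15 x0,y0,f 286 175 11.111
[[ 0.5501 -0.1388  0.0135]
 [ 0.5464 -0.2172  0.0135]
 [ 0.479  -0.1355  0.0135]
 [ 0.475  -0.214   0.0135]] [ 0.5126 -0.1764  0.0135]
from [0.5158 0.1147 0.0775] a 92.38 d [0.0192 0.0003 0.0875] da -0.08 n 3
[[np.float64(-0.0002), np.float64(0.0064), np.float64(-0.0292), np.float64(0.005), 255], [np.float64(-0.0002), np.float64(0.0064), np.float64(-0.0292), np.float64(0.005), 255], [np.float64(-0.0002), np.float64(0.0064), np.float64(-0.0292), np.float64(0.005), 255]]
```

Run:
```python
from h import *
q=tcp_for([.512,-.1766,.075],.023,86.4); print(q)
plan([.52,.115,.16],92.3,255,vmax=.04)
plan(q+[0,0,.08],86.4,255,vmax=.045,pos0=[.5158,.1147,.16],a0=92.35)
```

```text
[ 0.50842808 -0.2500206   0.081     ]
from [0.5158 0.1147 0.0775] a 92.38 d [0.0042 0.0003 0.0825] da -0.08 n 3
[[np.float64(0.0), np.float64(0.0014), np.float64(-0.0275), np.float64(0.005), 255], [np.float64(0.0), np.float64(0.0014), np.float64(-0.0275), np.float64(0.005), 255], [np.float64(0.0), np.float64(0.0014), np.float64(-0.0275), np.float64(0.005), 255]]
from [0.5158 0.1147 0.16  ] a 92.35 d [-0.0074 -0.3647  0.001 ] da -5.95 n 9
[[np.float64(-0.0405), np.float64(-0.0025), np.float64(-0.0001), 0.11, 255], [np.float64(-0.0405), np.float64(-0.002), np.float64(-0.0001), 0.11, 255], [np.float64(-0.0405), np.float64(-0.0015), np.float64(-0.0001), 0.11, 255], [np.float64(-0.0405), np.float64(-0.0011), np.float64(-0.0001), 0.11, 255], [np.float64(-0.0405), np.float64(-0.0006), np.float64(-0.0001), 0.11, 255], [np.float64(-0.0405), np.float64(-0.0001), np.float64(-0.0001), 0.11, 255], [np.float64(-0.0405), np.float64(0.0003), np.float64(-0.0001), 0.11, 255], [np.float64(-0.0405), np.float64(0.0008), np.float64(-0.0001), 0.11, 255], [np.float64(-0.0405), np.float64(0.0013), np.float64(-0.0001), 0.11, 255]]
```

>>> apply_moves([
  [0,0,-0.01,0,255],
  [0,0,-0.02,0,255],
  [0,0,-0.025,0,255],
  [0,0,-0.02,0,255],
  [0,0,-0.008,0,255],
  [-0.004,0,0,0,255],
  [-0.008,0,0,0,255],
  [-0.012,-0.001,0,0,255],
])

```text
time_s: 17.7
eef_pos: [0.5154, 0.0892, 0.1598]
orientation: [[-0.041, 0.999, -0.001], [0.999, 0.041, -0.001], [-0.001, -0.001, -1.0]]
contact_force: [0.1, 0.1, -3.1]
gripper_width: 0.0167
```

>>> apply_moves([
  [-0.016,-0.001,0,0.1,255],
  [-0.02,-0.001,0,0.12,255],
  [-0.024,-0.001,0,0.12,255],
  [-0.028,-0.001,0,0.12,255],
  [-0.03,-0.001,0,0.12,255],
  [-0.03,-0.001,0,0.1,255],
  [-0.03,-0.001,0,0.1,255],
  [-0.03,0,0,0.1,255],
])

```text
time_s: 18.7
eef_pos: [0.5072, -0.1204, 0.1606]
orientation: [[0.053, 0.999, 0.0], [0.999, -0.053, -0.0], [-0.0, 0.0, -1.0]]
contact_force: [1.0, 1.7, -4.3]
gripper_width: 0.0168
```

Run:
```python
from h import *
q=tcp_for([.512,-.1766,.075],.023,86.4)
s=snapshot('scene'); crop(s,(256,192),512,384,'s16'); w=snapshot('wrist'); crop(w,(256,192),512,384,'w16')
plan(q+[0,0,.08],86.4,255,vmax=.03)
```

```text
s16 x0,y0,f 0 0 1.562
w16 x0,y0,f 0 0 1.562
from [ 0.5068 -0.1236  0.1609] a 86.64 d [ 1.700e-03 -1.264e-01  1.000e-04] da -0.24 n 5
[[np.float64(-0.0252), np.float64(0.0018), np.float64(-0.0), np.float64(0.008), 255], [np.float64(-0.0252), np.float64(0.0018), np.float64(-0.0), np.float64(0.008), 255], [np.float64(-0.0252), np.float64(0.0019), np.float64(-0.0), np.float64(0.008), 255], [np.float64(-0.0252), np.float64(0.0019), np.float64(-0.0), np.float64(0.008), 255], [np.float64(-0.0252), np.float64(0.0019), np.float64(-0.0), np.float64(0.008), 255]]
```

View pics/w16.png

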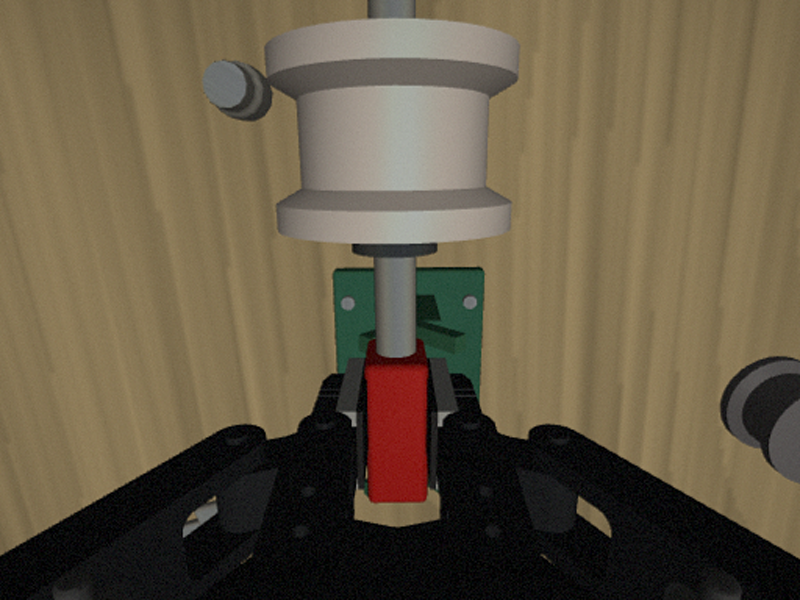

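View pics/s16.png

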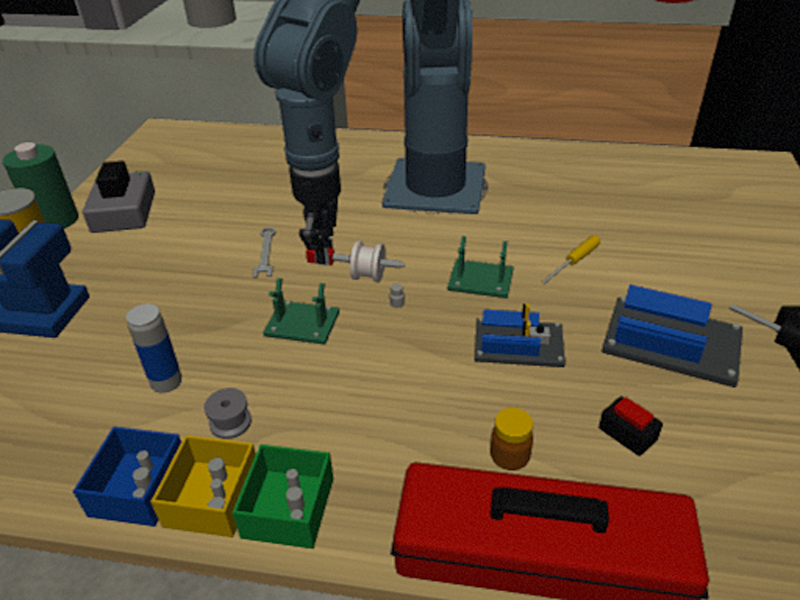

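>>> apply_moves([
  [-0.03,0.002,0,0.04,255],
  [-0.028,0.002,0,0,255],
  [-0.025,0.002,0,0,255],
  [-0.02,0.001,0,0,255],
  [-0.014,0.001,0,0,255],
  [-0.007,0,0,0,255],
  [0,0,0,0,255],
])

```text
time_s: 19.68
eef_pos: [0.5088, -0.2423, 0.1604]
orientation: [[0.056, 0.998, -0.0], [0.998, -0.056, 0.0], [0.0, -0.0, -1.0]]
contact_force: [-0.8, 0.4, -3.3]
gripper_width: 0.017
```

Run:
```python
from h import *
q=tcp_for([.512,-.1766,.075],.023,86.4)
s=snapshot('scene'); crop(s,(190,185),100,75,'s17'); w=snapshot('wrist'); np.save('w17.npy',w,allow_pickle=True);crop(w,(256,192),512,384,'w17');t=snapshot('top');crop(t,(322,202),72,54,'t17')
plan(q+[0,0,.08],86.4,255,vmax=.03)
```

```text
s17 x0,y0,f 140 147 8.0
w17 x0,y0,f 0 0 1.562
t17 x0,y0,f 286 175 11.111
from [ 0.5092 -0.2412  0.1604] a 86.89 d [-0.0007 -0.0088  0.0006] da -0.49 n 1
[[np.float64(-0.0088), np.float64(-0.0003), np.float64(-0.0006), np.float64(0.082), 255]]
```

View pics/w17.png

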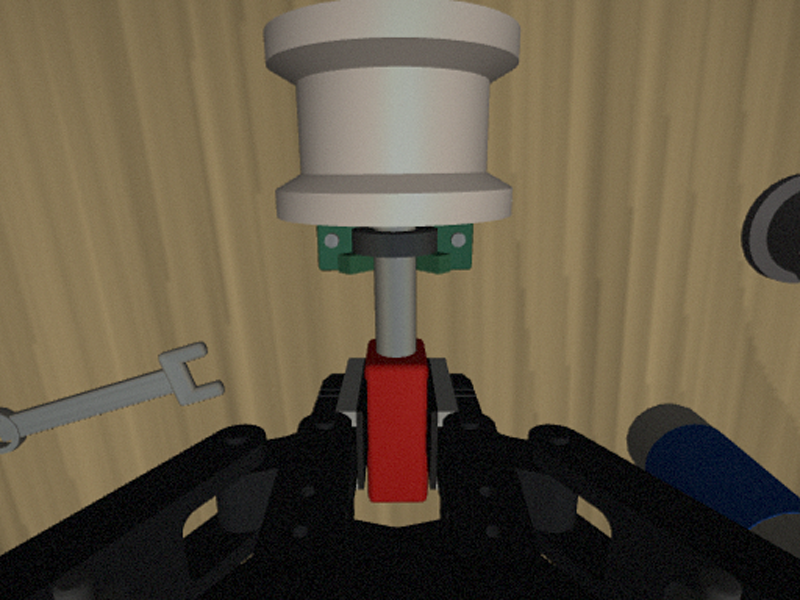

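View pics/s17.png

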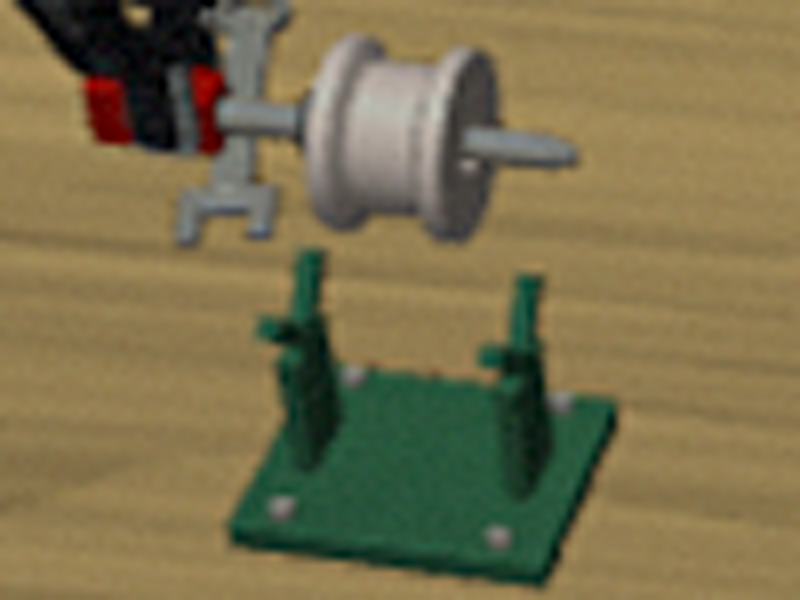

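View pics/t17.png

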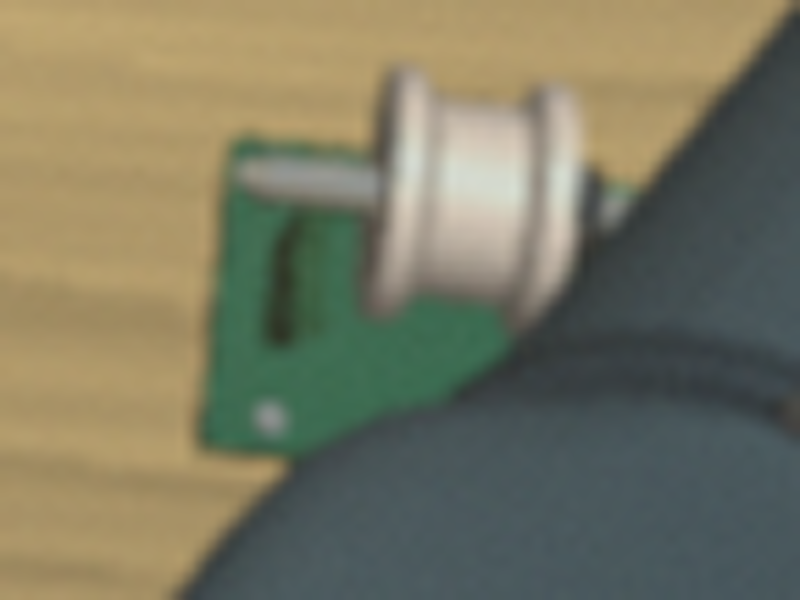

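Run:
```python
from h import *
s=snapshot('scene'); a=np.radians(87.05); u=np.array([np.cos(a),np.sin(a),0]); v=np.array([-u[1],u[0],0]); z=np.array([0,0,1]); c=np.array([.512,-.1766,0])
im=cv2.imread('pics/s17.png'); pj=lambda X:((proj(s,X)-[140,147])*8)
for x in (-43,-35,35,43):
  X=[c+x/1e3*u+w/1e3*v+h/1e3*z for w,h in [(19,86),(0,67),(-19,86)]]; cv2.polylines(im,[pj(X).astype(np.int32)],False,(0,0,255),1)
X=[c+x*u+y*v+.012*z for x,y in [(-.0575,-.045),(-.0575,.045),(.0575,.045),(.0575,-.045)]]; cv2.polylines(im,[pj(X).astype(np.int32)],True,(0,255,255),1)
o=status.observe(); R=np.array(o['orientation']);tcp=np.array(o['eef_pos'])
P=[tcp+R@[.0505+x,-.0002-.0115*(.0505+x),.006] for x in (-.036,0,.023,.084)]
for q in pj(P): cv2.circle(im,q.astype(int).tolist(),3,(255,0,255),-1)
cv2.imwrite('pics/ov17.png',im)
```

```text
(no output)
```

View pics/ov17.png

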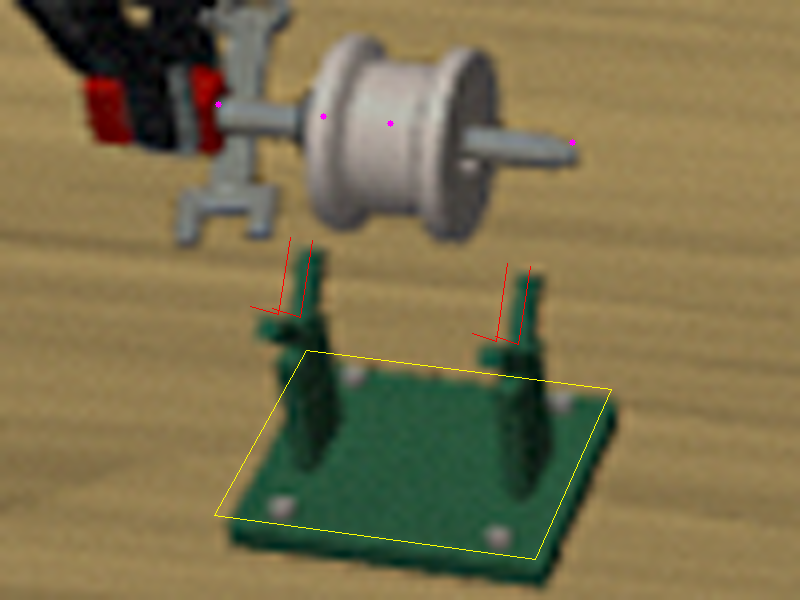

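>>> apply_moves([
  [-0.002,0,0.01,0.05,255],
  [-0.003,0,0.015,0,255],
  [-0.002,0,0.015,0,255],
  [0,0,0.012,0,255],
  [0,0,0.01,0,255],
  [0,0,0,0,255],
])

```text
time_s: 20.62
eef_pos: [0.5081, -0.2489, 0.0976]
orientation: [[0.061, 0.998, -0.001], [0.998, -0.061, 0.001], [0.001, -0.002, -1.0]]
contact_force: [-0.8, 0.3, -1.8]
gripper_width: 0.0164
```

Run:
```python
from h import *
q=tcp_for([.512,-.1751,.075],.023,86.4)
s=snapshot('scene'); crop(s,(190,185),100,75,'s18'); w=snapshot('wrist');crop(w,(256,192),512,384,'w18');t=snapshot('top');crop(t,(322,202),72,54,'t18')
plan(q,86.4,255,vmax=.03); print(status.observe()['contact_force'])
```

```text
s18 x0,y0,f 140 147 8.0
w18 x0,y0,f 0 0 1.562
t18 x0,y0,f 286 175 11.111
from [ 0.509  -0.2494  0.0989] a 86.53 d [-0.0005  0.0009 -0.0179] da -0.13 n 1
[[np.float64(0.0009), np.float64(-0.0006), np.float64(0.0179), np.float64(0.021), 255]]
[ 0.02906388 -0.52267282 -3.80602081]
```

View pics/w18.png

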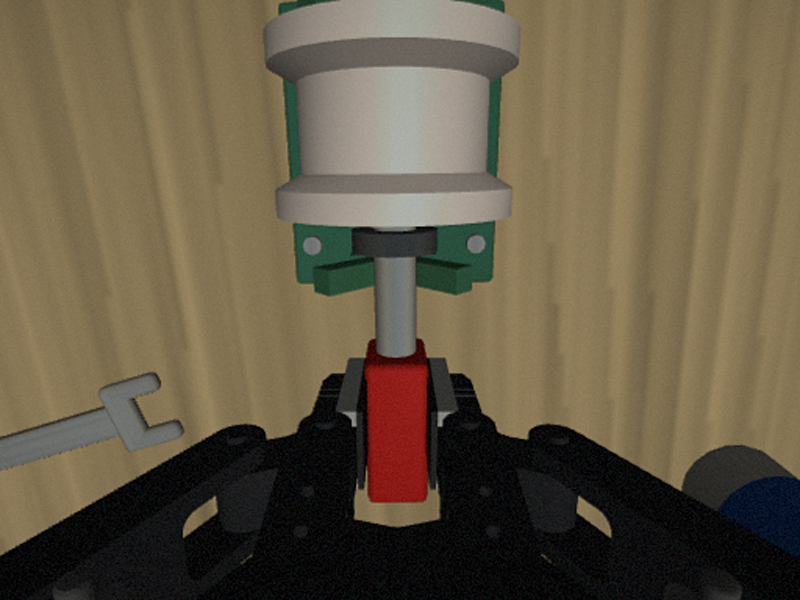

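View pics/s18.png

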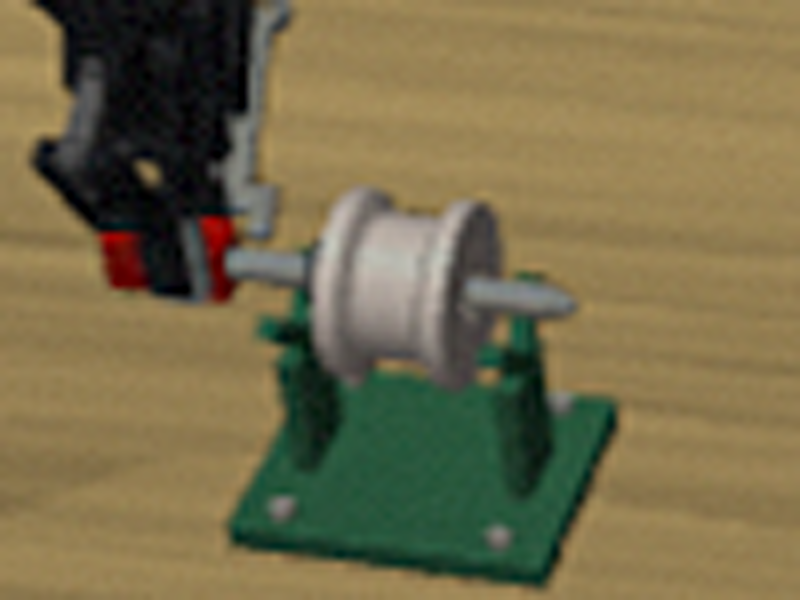

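Run:
```python
from h import *
Rc=np.array([[0,.9618,.2737],[1,-.0004,.0012],[.0013,.2738,-.9618]]); oc=np.array([.0692,-.0001,-.1279])
M=np.array([[309.7906,0,253.6605],[0,309.7906,191.2839],[0,0,1]])
for n,(u,v),z in [('L inner',(316,268),.0125),('R inner',(469,268),.0125),('L outer',(316,293),.0125),('R outer',(469,291),.0125),('collar rear',(395,256),-.006)]:
    e=Rc@(np.linalg.inv(M)@[u/1.5625,v/1.5625,1.]*[1,-1,-1]); print(n,(oc+e*(z-oc[2])/e[2]).round(4))
```

```text
L inner [ 0.0387 -0.0241  0.0125]
R inner [0.0388 0.0212 0.0125]
L outer [ 0.0311 -0.0244  0.0125]
R outer [0.0317 0.0215 0.0125]
collar rear [ 0.0459 -0.0006 -0.006 ]
```

>>> apply_moves([
  [0,-0.0008,0.008,0,255],
  [0,0,0.005,0,255],
  [0,0,0.003,0,255],
  [0,0,0,0,255],
])

```text
time_s: 21.28
eef_pos: [0.5077, -0.2491, 0.0823]
orientation: [[0.061, 0.998, -0.0], [0.998, -0.061, 0.0], [0.0, -0.0, -1.0]]
contact_force: [-1.1, 0.6, -4.2]
gripper_width: 0.0169
```

Run:
```python
from h import *
s=snapshot('scene'); crop(s,(190,185),100,75,'s19'); o=status.observe();print(o['contact_force'],o['ft_torque'],o['eef_pos'])
```

```text
s19 x0,y0,f 140 147 8.0
[ 0.75442538  0.29041793 -3.56566684] [-0.26925019  0.0278661   0.00821967] [ 0.50780947 -0.24918859  0.08244156]
```

View pics/s19.png

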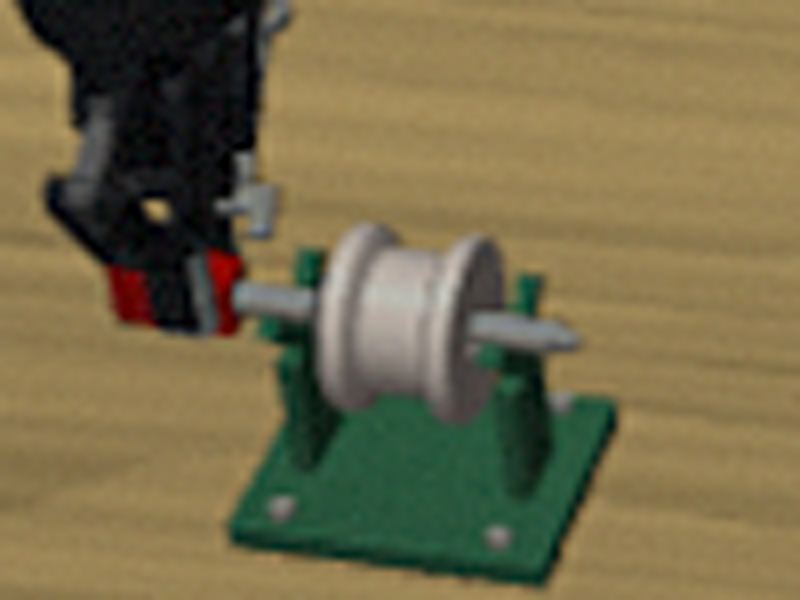

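>>> apply_moves([
  [0,0,0.001,0,255],
  [0,0,0,0,255],
])

```text
time_s: 21.58
eef_pos: [0.5078, -0.2492, 0.0816]
orientation: [[0.061, 0.998, 0.0], [0.998, -0.061, -0.0], [-0.0, 0.0, -1.0]]
contact_force: [-0.4, 0.1, -2.4]
gripper_width: 0.0166
```

>>> apply_moves([
  [0,0,0.0007,0,255],
  [0,0,0,0,255],
])

```text
time_s: 21.82
eef_pos: [0.5079, -0.2493, 0.0811]
orientation: [[0.061, 0.998, 0.0], [0.998, -0.061, 0.0], [0.0, 0.0, -1.0]]
contact_force: [-1.4, -0.4, 1.5]
gripper_width: 0.0168
```

>>> apply_moves([
  [0,0,0.0007,0,255],
  [0,0,0,0,255],
])

```text
time_s: 22.08
eef_pos: [0.508, -0.2493, 0.0808]
orientation: [[0.061, 0.998, 0.0], [0.998, -0.061, 0.0], [0.0, 0.0, -1.0]]
contact_force: [-2.6, 0.8, 7.6]
gripper_width: 0.0169
```

>>> apply_moves([
  [0,-0.0004,-0.0005,0,255],
  [0,0,0,0,255],
])

```text
time_s: 22.32
eef_pos: [0.5078, -0.2493, 0.0809]
orientation: [[0.061, 0.998, 0.001], [0.998, -0.061, -0.0], [-0.0, 0.001, -1.0]]
contact_force: [-0.5, 0.5, 3.3]
gripper_width: 0.017
```

Run:
```python
from h import *
s=snapshot('scene'); crop(s,(190,185),80,60,'s20'); w=snapshot('wrist');crop(w,(256,192),512,384,'w20'); o=status.observe();print(o['contact_force'],o['ft_torque'],o['eef_pos'])
```

```text
s20 x0,y0,f 150 155 10.0
w20 x0,y0,f 0 0 1.562
[-1.84639449 -0.08815564  4.00374874] [ 0.25487004  0.13865445 -0.01345387] [ 0.50778213 -0.24928542  0.08089892]
```

View pics/s20.png

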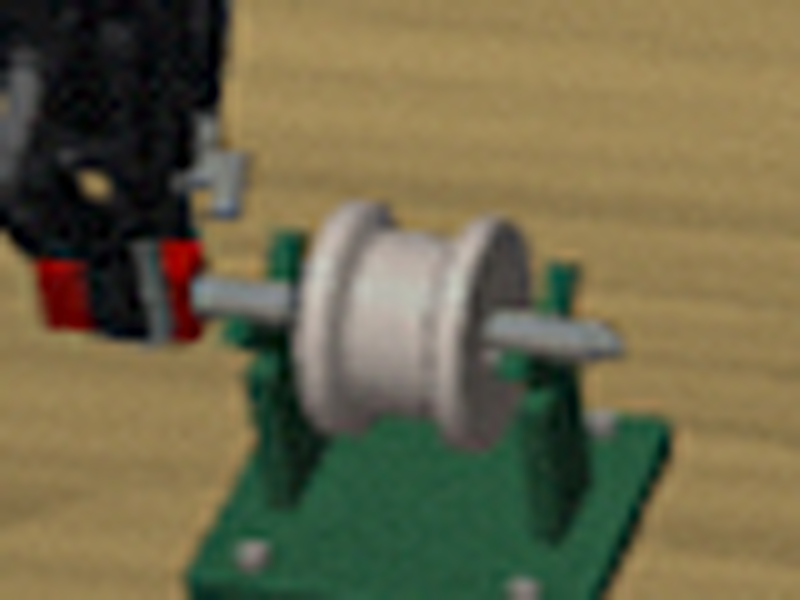

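View pics/w20.png

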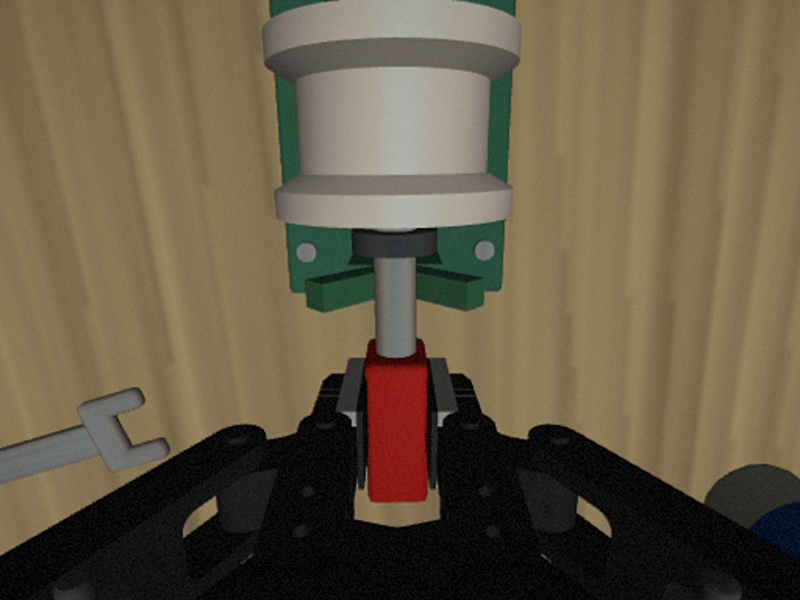

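>>> apply_moves([
  [0,0,0,0,210],
  [0,0,0,0,190],
  [0,0,0,0,170],
  [0,0,0,0,150],
  [0,0,0,0,100],
  [0,0,0,0,50],
  [0,0,0,0,0],
  [0,0,0,0,0],
])

```text
time_s: 23.42
eef_pos: [0.5074, -0.2491, 0.0806]
orientation: [[0.061, 0.998, 0.0], [0.998, -0.061, -0.0], [-0.0, 0.0, -1.0]]
contact_force: [-0.3, -0.1, 0.9]
gripper_width: 0.0855
```

Run:
```python
from h import *
s=snapshot('scene'); crop(s,(190,185),80,60,'s21'); w=snapshot('wrist');crop(w,(256,192),512,384,'w21'); o=status.observe();print(o['contact_force'],o['gripper_width'],o['eef_pos'])
```

```text
s21 x0,y0,f 150 155 10.0
w21 x0,y0,f 0 0 1.562
[ 0.09014972  0.75932547 -0.58086293] 0.08525911646160571 [ 0.50736952 -0.24915124  0.0805907 ]
```

View pics/s21.png

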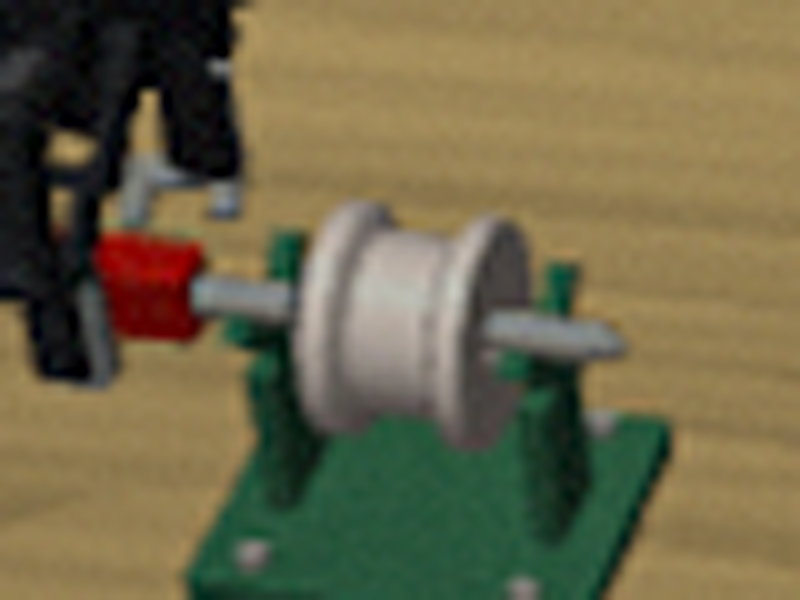

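View pics/w21.png

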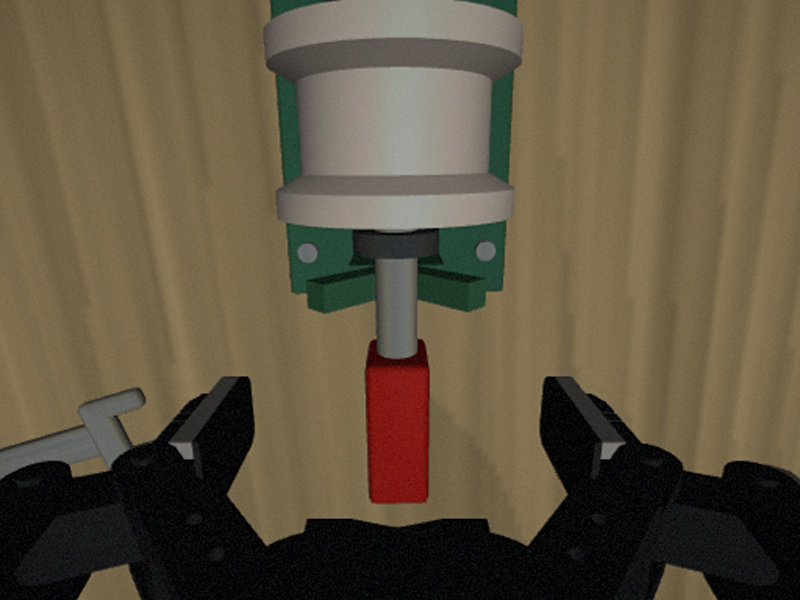

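>>> apply_moves([
  [0,0,-0.01,0,0],
  [0,0,-0.03,0,0],
  [0,0,-0.04,0,0],
  [-0.02,0,-0.04,0,0],
  [-0.03,0,-0.03,0,0],
  [-0.02,0,0,0,0],
  [0,0,0,0,0],
])

```text
time_s: 24.4
eef_pos: [0.5022, -0.3202, 0.2303]
orientation: [[0.063, 0.998, -0.001], [0.998, -0.063, -0.0], [-0.0, -0.001, -1.0]]
contact_force: [-0.8, 0.6, -0.5]
gripper_width: 0.0854
```

Run:
```python
from h import *
s=snapshot('scene'); crop(s,(190,185),80,60,'s22'); w=snapshot('wrist');crop(w,(256,100),200,150,'w22'); t=snapshot('top');crop(t,(322,202),72,54,'t22')
for q in (w,t,s): print([(np.round(d['location'],1),round(d['score'],2)) for n in ('axle_mid','stand_seat') for d in spot_point(q,n)])
print(status.observe()['contact_force'],status.observe()['eef_pos'])
```

```text
s22 x0,y0,f 150 155 10.0
w22 x0,y0,f 156 25 4.0
t22 x0,y0,f 286 175 11.111
[]
[(array([325.5, 200.1]), 0.8), (array([327.1, 201.2]), 0.77), (array([219.5, 247.2]), 0.58), (array([151.9, 138.3]), 0.24)]
[(array([187.5, 185.2]), 0.77), (array([194.9, 206.5]), 0.34), (array([188.9, 185.5]), 0.94), (array([148. , 268.6]), 0.71), (array([308.3, 159.9]), 0.59)]
[ 0.20603017 -0.12360674  0.71873184] [ 0.50324867 -0.31844003  0.23034402]
```

View pics/w22.png

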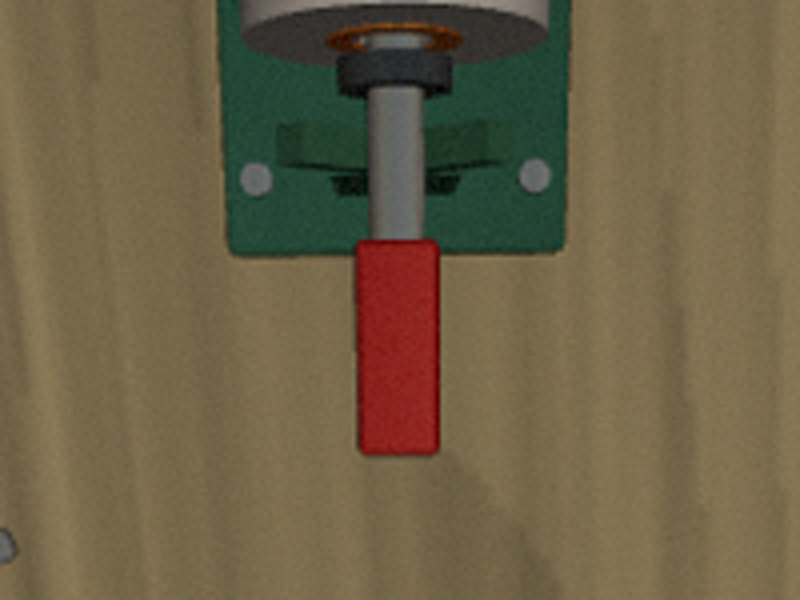

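View pics/s22.png

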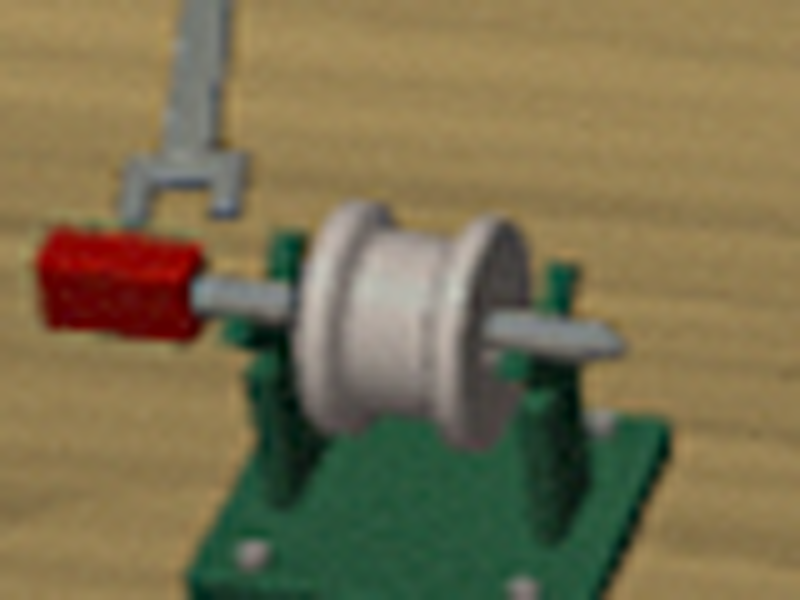

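```bash
python3 -c "
from rig import env
print(env.job_done())"
```

```text
the job is handed in; nothing more can be done
None
```

The axle, with the roller on it, now lies in both notches of the green stand farthest to the robot's right. The gripper is open and clear. I handed the job in at about 24.5 s of the 72 s allowed.

**What I did:**
- I gripped the axle by its red handle and threaded it through the roller in the smaller cradle, with almost no force on the way in.
- I pushed the roller against the end stop, raising the force in small steps to a highest reading of 11.4 N. The seal began to give at about 5 N.
- I then lifted the roller on the axle, laid it in the stand, let go and backed the arm away.

**Last checks:**
- **Seal:** it looks flush all round in the wrist view.
- **Axle:** it rests in both notches with the handle outside the nearer upright. Before I let go, the upright sat within about 1 mm of where it should be along the axle.
- **Roller:** it hangs clear of both uprights. The pads gripped only the handle, and I saw no sign of the gripper touching the roller.
- **Robot:** the wrist force read about zero after I let go.

**What disagreed or was less than perfect:**
- The scene camera sat about 3 mm off the wrist camera, equally for the axle, the cradle and the stand, so it did not affect the alignment.
- The roller slid about 4 mm off the collar towards the nose while being carried. It still hangs between the uprights.
- The wrist picture taken after I let go gave no network reading of the seat. The top camera put the axle's middle point and the seat within about 2 pixels (roughly 5–6 mm) of each other.

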